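Set the curing lamp and load the painted plaques

ROBOT

A 7-joint arm with a two-finger parallel gripper is mounted at the origin on the work surface. World frame = base frame: x ahead of the robot, y to its left, z up, the work surface at z = 0. Lengths are in mm, angles in degrees, forces in N, time in s.
With the tool pointing down it reaches from about 350 to 900 mm from the base axis. Payload 7.2 kg.
Tool frame: the origin (TCP) lies at the very end of the fingers, on their centre line; the grasp point (between the pads) lies 19 mm behind it; z points along the fingers, y is the line along which they close (so a half turn about z gives the same grasp; the last joint's range is limited). The gripper opens to 85 mm and grips with 20 to 120 N. Pads are 22 mm wide; open, the fingers measure 114 mm over their backs; the gripper's body (76 mm by 85 mm) begins 54 mm behind the grasp point. The pads swing forward as they close: fully open they stand 13 mm farther back than shut.
Start: joints at [72.811, 23.554, -0.728, 91.456, 0.321, 64.991, -4.71], TCP at [143.569, -608.29, 231.297] pointing down, gripper open.
Joint ranges: [-169.25, 169.25], [-16.82, 113.86], [-84.01, 82.57], [7.8, 145.47], [-59.2, 239.2], [7.22, 106.19], [-163.78, 163.78]. Speed limits (degrees/s): [136.94, 136.94, 172.46, 172.46, 180, 180, 180].

INTERFACE

Orientations are given as [roll, pitch, yaw] about the fixed x, y, z axes, in that order (R = Rz(yaw) Ry(pitch) Rx(roll)).
In Python, from rig import observe, get_image, job_done gives the robot as it stands. The module is installed in compiled form; this text tells all that it offers.
- The arm moves only by the shell command python3 -m jog 'ROWS' [OPENING] [FORCE]. ROWS is text: rows parted by semicolons, each of 6 numbers parted by spaces: the shift along the tool's x, y, z in m, then the turn, a rotation vector about the tool's x, y, z in degrees. A call has exactly 10 rows; each row shifts and turns the commanded pose from where the row before left it, along the tool's axes as they then stand; what a row does not reach is not made up. A row lasts 1/8 s, in which the tool goes at most 62.5 mm and 10.7 degrees, less where a joint would pass 70% of its speed; a pose out of reach is approached as far as the arm can. A call is refused whole if a number of a shift passes 0.0625 or a number of a turn 10.7, either way. A call with a gripper value outside its range is refused whole. OPENING is the finger opening in m, from 0 to 0.0854, set as the call begins (- or left out, the last holds). The fingers move at their own pace and stop on an object; FORCE is the grip in N (left out, the last holds). Time passes only in rows, so rows that do not move let the fingers close, or fill a call up. It gives the time, the measured TCP pose, the force, the opening and the grip force at its end, in the units of the state.
- observe(): the state, without advancing time (a new reading comes with each control period).
- get_image(name): name is "side" or "top" or "wrist"; returns a dict with "pixels" (420x560x3 uint8, blue, green, red), "fov_y" (degrees; the focal length in pixels is half the picture's height over the tangent of half this angle, whatever the lens; pixels are square), "cx", "cy" (the principal point, pixels), "k1" (the pictures are not rectified: a ray, as slopes to the right and down, at radius r is drawn at 1 + k1 r^2 times it, then the intrinsics apply), "cam_to_world" (4x4, takes a point from camera to world coordinates). Camera axes: x right, y down, z forward; pixel columns grow to the right and rows downward; lengths in mm; the calibration is good to about 2 mm. A picture is of the moment at which its call begins. There is no depth.
- job_done(): hands the job in; it is judged then, once.
The state is a dict: "time": time; "joint_positions": joint angles; "dq": joint speeds; "tau": joint torques, N m; "ee_pos": TCP position; "tcp_rot": TCP orientation; "force": force on the tool from outside, world axes, zero at the start; "torque": the same for the moment, N m; "opening": finger opening in mm; "grasp_force": force on a finger pad.
Only numpy, scipy, OpenCV 4.12 (cv2) and the standard library are available. Lean on these libraries where they do the work, as an engineer would, in place of code of your own. Each camera call takes 0.05 s, during which the arm holds its last target. There are 200 camera calls.

TASK

Turn the black adjustment ring clockwise until the lamp hood touches down on the ribs, then back it off exactly three clicks (24 degrees each). Slide every painted plaque that is on the bench, face up and lengthwise, in under the hood, one to a lane, until it is fully home against the back stop, without knocking the plaques hard against the hood. When all are home, throw the lamp switch over to on; leave the ink jar and the varnish bottle standing where they are.

Things in the scene. Friction and masses are not known exactly. Their poses are not given: they have to be found in the camera images.
- stand: Curing stand, fixed. Origin on the bench; its x is the way plaques slide in (roughly away from the robot), y left. Aluminium bed: top 3 mm above the bench, x -125 to +80, y +-155 mm. Ribs 6 mm above the bed (x -45 to +50 mm) part three lanes 60 mm wide, centred at y -90, 0, +90; the bed in front of them is bare. Ring column at x -10, y +200; guide rod 90 mm tall at x +30, y -165.
- hood: White lamp hood over the lanes, 100 mm (stand x -50 to +50) by 300 mm (y), 24 mm thick. Origin at the centre of its underside. The ring raises it 6 mm per click (14.3 mm per rad). At ring 0 its underside rests on the ribs, 6 mm above the bed; after three clicks it is 24 mm above the bed, for plaques 12 mm thick.
- ring (a joint): Black ring 56 mm across, 22 mm tall, vertical axis, above a grey collar (76 mm across, top 11.5 mm below mid-ring). 0 rad = hood touches the ribs, a firm stop (red pointer at the big red dot, towards the robot); grows counter-clockwise from above, hood rising, to 3.2. A click = 24 deg = 0.419 rad (dots on the collar, no felt detents); three = 1.257 (green dot). Stiff (0.2 N m), stays put.
- ring_grip (a point): Middle of the adjustment ring, on its axis at half its height (106.5 mm above the bench); 11 mm of ring above and below.
- lane_left (a point): On the bed, middle of the mouth of the left lane (5 mm in front of the hood's front edge).
- lane_middle (a point): The same for the middle lane.
- lane_right (a point): The same for the right lane.
- switch (a joint): Lamp switch: toggle lever 80 mm long on a block to the robot's right. 0 = off, leaning towards the robot; 1.0 rad = on, leaning away from the robot. It stays where it is left.
- switch_tip (a point): Centre of the red ball (26 mm across) at the tip of the switch lever, 92 mm above the bench when off or on, 102 mm midway.
- ink_jar: Bystander: closed black ink jar, 60 mm across and 85 mm tall. Origin at the centre of its underside.
- varnish: Bystander: closed amber bottle with a white cap, 56 mm across and 110 mm tall. Origin at the centre of its underside.
- plaque_blue: Painted wooden plaque, blue face with white and yellow strokes, dark edges and back, 120 x 50 x 12 mm, about 90 g. Origin at the centre of its underside, x along its length, z out of the painted face (it lies face up). Either end may go first. May be absent.
- plaque_sun: Painted wooden plaque, orange face with yellow strokes and a red spot, dark edges and back, 120 x 50 x 12 mm, about 90 g. Origin at the centre of its underside, x along its length, z out of the painted face (it lies face up). Either end may go first. May be absent.
- plaque_green: Painted wooden plaque, green face with white and blue strokes, dark edges and back, 120 x 50 x 12 mm, about 90 g. Origin at the centre of its underside, x along its length, z out of the painted face (it lies face up). Either end may go first. May be absent.
- plaque_rose: Painted wooden plaque, red face with white and orange strokes, dark edges and back, 120 x 50 x 12 mm, about 90 g. Origin at the centre of its underside, x along its length, z out of the painted face (it lies face up). Either end may go first. May be absent.
- stop (a point): Middle of the front face (stand x = +55 mm) of the stop bar across the back of all lanes, 14 mm above the bed. A plaque fully home has its front end on that face: its centre at stand x = -5 mm, its tail standing 15 mm out in front of the hood.
There are look-alikes about, which are no part of the job. What is shaped like the plaque_rose but purple is not meant. Leave any yellow look-alike of the part that bears switch alone.

How it is judged (in metres and radians):
On the way, in this order (a step that is already met when the one before it is completed fails the run):
1. the hood has touched down on the ribs (value of joint ring below 0.07 rad), for 0.2 s.
2. the ring is backed off three clicks (value of joint ring between 1.087 and 1.427 rad), for 0.4 s.
3. every plaque present is home under the hood, the ring still at three clicks (all of step 2 and x of plaque_blue in the frame of stand between -0.014 and 0.003 m and y of plaque_blue in the frame of stand between -0.1 and 0.1 m and z of each of plaque_blue, plaque_sun, plaque_green, plaque_rose in the frame of stand below 0.0065 m and angle between each of plaque_blue, plaque_sun, plaque_green, plaque_rose's own z axis and vertical below 0.1 rad and angle between the x axis of each of plaque_blue, plaque_sun, plaque_green, plaque_rose and the x axis of stand, either way round below 0.15 rad and linear speed of each of plaque_blue, plaque_sun, plaque_green, plaque_rose below 0.02 m/s and x of plaque_sun in the frame of stand between -0.014 and 0.003 m and y of plaque_sun in the frame of stand between -0.1 and 0.1 m and x of plaque_green in the frame of stand between -0.014 and 0.003 m and y of plaque_green in the frame of stand between -0.1 and 0.1 m and x of plaque_rose in the frame of stand between -0.014 and 0.003 m and y of plaque_rose in the frame of stand between -0.1 and 0.1 m), for 0.3 s.
4. the lamp switch is thrown to on (value of joint switch above 0.85 rad), for 0.2 s.
At the end, for the whole second after the job is handed in: Every plaque present lies face up flat on the bed in a lane, lengthwise (within 0.15 rad), its front end within 9 mm of the back stop, at rest; the ring stands at three clicks (1.257 rad) within 0.17 rad; the switch is over to on (above 0.85 rad) (all of step 3 and value of joint switch above 0.85 rad); the robot touches nothing.
It fails at once if a plaque is knocked against the hood with more than 12 N (contact force between any of plaque_blue, plaque_sun, plaque_green, plaque_rose and hood above 12 N).
It fails at once if the ink jar or the varnish bottle is moved more than 50 mm or tipped over (distance of any of ink_jar, varnish from where it was at the start of the episode above 0.05 m or angle between any of ink_jar, varnish's own z axis and vertical above 0.6 rad).
Of plaque_blue, plaque_sun, plaque_green, plaque_rose only 2 to 3 are there at a start; the rules pass over those that are not, and their reading is None.
At some moment in a run one of plaque_blue, plaque_sun, plaque_green, plaque_rose may be knocked a few centimetres aside while the robot is not near it.
Once in a run the grip may slacken for a moment while it holds something.
It also fails if it takes over 210 s, if anything falls off the work surface, if the arm or the gripper's body presses on something with over 40 N, if the wrist force passes 120 N, or if a joint passes its speed limit or range.

## Working session

There is one attempt and no reset: what is moved stays moved. The work goes in short steps, Python scripts to look and compute and a shell command to move; the robot and the scene stay as the last step left them, time stands still between calls to the robot, and variables do not carry over. Pictures are saved under pics/ and viewed, at most 14 in all, crops included, and the job is handed in when it is done.

```bash
mkdir -p pics; cat > h.py <<'E'
import numpy as np, cv2
from rig import observe, get_image, job_done
def snap(n,f=None):
    d=get_image(n)
    if f: cv2.imwrite('pics/'+f,d['pixels'])
    return d
def ray(d,u,v):
    f=d['pixels'].shape[0]/2/np.tan(np.radians(d['fov_y']/2))
    K=np.array([[f,0,d['cx']],[0,f,d['cy']],[0,0,1.]])
    p=cv2.undistortPoints(np.array([[[u,v]]],float),K,np.array([d['k1'],0,0,0,0.]))[0,0]
    # undistort here is the inverse of x*(1+k1 r^2)
    T=np.array(d['cam_to_world']); r=T[:3,:3]@np.array([p[0],p[1],1]); return T[:3,3],r/np.linalg.norm(r)
def onz(d,u,v,z):
    o,r=ray(d,u,v); return o+r*(z-o[2])/r[2]
def proj(d,P):
    T=np.array(d['cam_to_world']); q=T[:3,:3].T@(np.array(P,float)-T[:3,3]); x,y=q[:2]/q[2]
    f=d['pixels'].shape[0]/2/np.tan(np.radians(d['fov_y']/2)); s=1+d['k1']*(x*x+y*y)
    return np.array([d['cx']+f*x*s,d['cy']+f*y*s])
E
python3 - <<'E'
from h import *
for n in('top','side'):
    d=snap(n,n+'0.png'); print(n,d['fov_y'],d['k1'],np.round(d['cam_to_world'],2).tolist())
o=observe(); print(o)
E
```

```text
top 43.00912775558725 -0.10492550081453955 [[0.02, -0.99, 0.17, 258.19], [-1.0, -0.03, -0.02, -13.61], [0.02, -0.17, -0.99, 1476.34], [0.0, 0.0, 0.0, 1.0]]
side 53.99901882905044 0.03606648150271157 [[-0.92, -0.28, 0.28, 199.54], [-0.4, 0.63, -0.67, 706.79], [0.02, -0.72, -0.69, 861.15], [0.0, 0.0, 0.0, 1.0]]
{'time': 0.1, 'joint_positions': array([72.8110529 , 23.59696583, -0.72643086, 91.49849727,  0.32284276,
       64.98949054, -4.7111563 ]), 'dq': array([-0.0488594 , -0.0584259 , -0.04514545, -0.10025578, -0.04924422,
        0.07710324,  0.02035571]), 'tau': array([ 2.26091317e-03, -6.01835632e+01,  6.84060249e-01, -3.00090516e+01,
        1.40187331e-02,  6.39960839e-03,  4.76367779e-05]), 'ee_pos': array([ 143.4177186 , -607.87707414,  230.52609008]), 'tcp_rot': array([-1.79917492e+02,  8.39263467e-03,  1.32804083e+01]), 'force': array([-0.59132376, -0.92120213, -1.85835709]), 'torque': array([0.03238778, 0.03636568, 0.04127215]), 'grasp_force': 0.0, 'opening': 85.65457929427092}
```

View pics/top0.png

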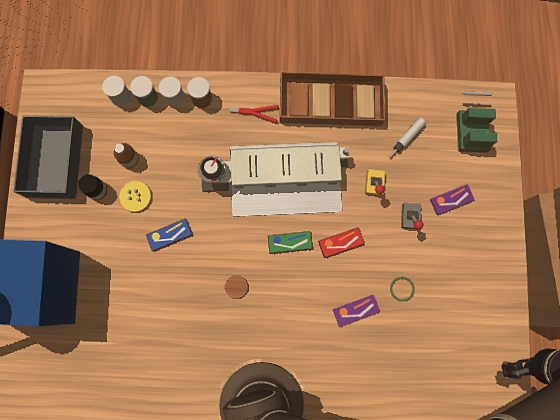

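View pics/side0.png

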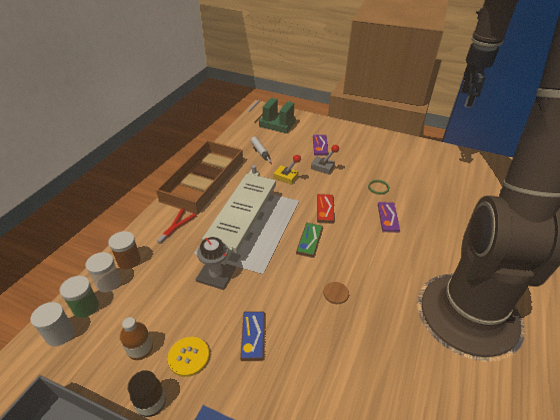

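Plaques present: blue (169,235), green (290,242), rose red (341,242). The purple ones at (357,310) and (452,199) are look-alikes. The switch is either grey (412,217) or yellow (376,182). The yellow one is excluded, so it is the grey. The ring is at (211,168).

```bash
cat >> h.py <<'E'
def plaques(d,z=12,show=True):
    hsv=cv2.cvtColor(d['pixels'],cv2.COLOR_BGR2HSV); out={}
    R={'blue':((105,140,70),(125,255,255)),'green':((50,120,40),(80,255,255)),'rose':((0,190,120),(6,255,255))}
    for k,(a,b) in R.items():
        m=cv2.inRange(hsv,a,b)
        if k=='rose': m|=cv2.inRange(hsv,(175,190,120),(180,255,255))
        m=cv2.morphologyEx(m,cv2.MORPH_CLOSE,np.ones((7,7)))
        for c in cv2.findContours(m,0,2)[0]:
            if cv2.contourArea(c)<150: continue
            P=np.array([onz(d,*p,z)[:2] for p in c[:,0].astype(float)],np.float32)
            r=cv2.minAreaRect(P); (w,h),a=r[1],r[2]
            if w<h: w,h,a=h,w,a+90
            a=(a+90)%180-90
            if 60<w<150 and 25<h<80: out[k]=(np.round(r[0],1),round(a,1)); show and print(k,np.round(r[0],1),'yaw',round(a,1),'size',round(w),round(h),'px',np.round(c.mean((0,1))))
    return out
E
python3 - <<'E'
from h import *
d=snap('top'); plaques(d)
im=d['pixels']
# enlarged crops
a=cv2.resize(im[120:225,190:355],None,fx=4.8,fy=4.8,interpolation=cv2.INTER_CUBIC); cv2.imwrite('pics/c1.png',a)
b=cv2.resize(im[150:330,320:490],None,fx=3.3,fy=3.3,interpolation=cv2.INTER_CUBIC); cv2.imwrite('pics/c2.png',b)
E
```

```text
blue [452.6 266.7] yaw -65.1 size 113 44 px [167. 235.]
green [440.9 -70.4] yaw -82.8 size 114 43 px [288. 242.]
rose [ 444.1 -214.1] yaw -69.6 size 114 44 px [342. 242.]
rose [819.2  28.1] yaw 84.2 size 110 50 px [264. 113.]
```

View pics/c1.png

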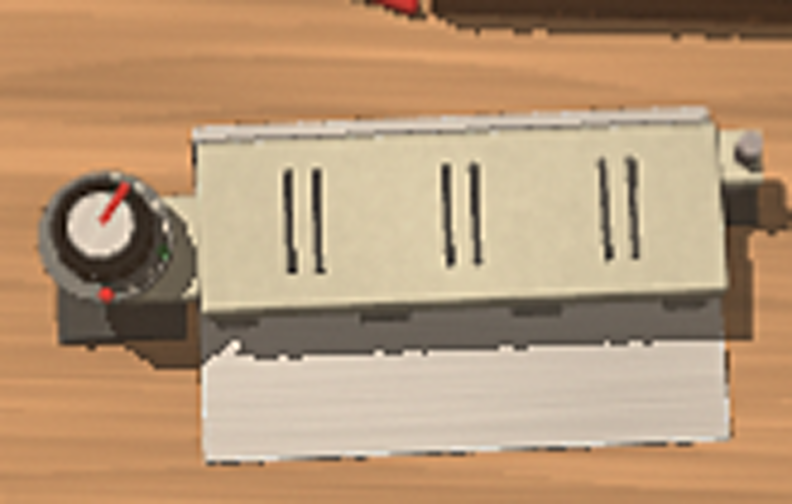

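View pics/c2.png

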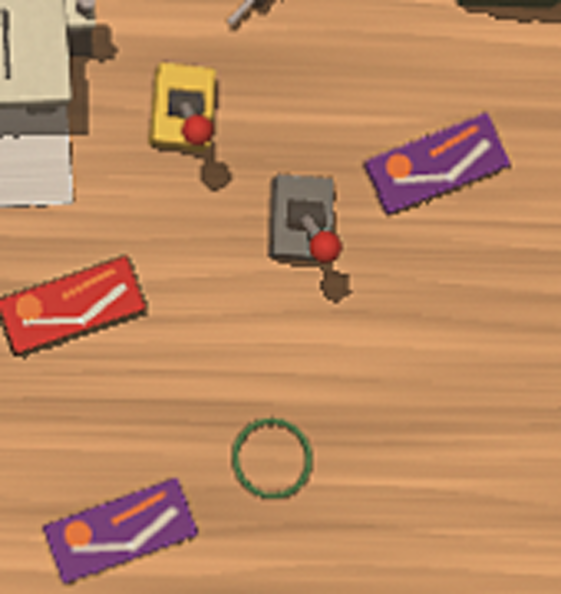

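The crop confirms the grey switch block at top (412,217), ball (418,225), matches the description. The yellow one at (376,182) is left alone. The ring pointer is about 142° CCW of the red dot, so about 2.5 rad. Next I compute the stand pose, ring and switch positions.

```bash
python3 - <<'E'
from h import *
t=get_image('top'); s=get_image('side')
c=lambda u,v:(190+(u+.5)/4.8-.5,120+(v+.5)/4.8-.5)
L=onz(t,*c(205,463),3);R=onz(t,*c(730,438),3)
y=(L-R)[:2]; print('bed',L,R,np.linalg.norm(y)); yaw=np.arctan2(-y[0],y[1]); print('yaw',np.degrees(yaw))
x_=np.array([np.cos(yaw),np.sin(yaw)]);y_=np.array([-np.sin(yaw),np.cos(yaw)])
O=(L+R)[:2]/2+125*x_; print('O',O,'ring pred',O-10*x_+200*y_)
print('ring hub top',onz(t,*c(100,222),118))
for n,yy in(('left',90),('mid',0),('right',-90)): print(n,'home',O-5*x_+yy*y_)
def tri(a,b):
    A=np.zeros((3,3));B=np.zeros(3)
    for o,r in(a,b):
        M=np.eye(3)-np.outer(r,r);A+=M;B+=M@o
    return np.linalg.solve(A,B)
def reds(d,roi):
    h=cv2.cvtColor(d['pixels'],cv2.COLOR_BGR2HSV); m=cv2.inRange(h,(0,170,80),(8,255,255))|cv2.inRange(h,(172,170,80),(180,255,255))
    q=np.zeros_like(m);u0,v0,u1,v1=roi;q[v0:v1,u0:u1]=m[v0:v1,u0:u1]
    v,u=np.nonzero(q);print(len(u),u.mean(),v.mean());return u.mean(),v.mean()
print('ball',tri(ray(t,*reds(t,(405,210,430,238))),ray(s,*reds(s,(327,140,345,158)))))
for n,(u,v) in {'ink':(92,185),'varn':(122,150)}.items(): print(n,onz(t,u,v,85 if n=='ink' else 110))
# ring hub in the side picture
im=s['pixels'][215:285,180:245];cv2.imwrite('pics/c3.png',cv2.resize(im,None,fx=8,fy=8,interpolation=cv2.INTER_CUBIC))
print('ring proj side', proj(s,[*(O-10*x_+200*y_),117.5]))
E
```

```text
bed [509.64303351  91.33422332   3.        ] [ 533.06862691 -216.01307389    3.        ] 308.23873787396684
yaw 4.358579428791473
O [645.99432444 -52.8396486 ] ring pred [620.82360221 145.82196002]
ring hub top [622.29211413 145.9576626  118.        ]
left home [634.16894546  36.52007617]
mid home [641.00878467 -53.21963967]
right home [ 647.84862388 -142.95935551]
67 418.0149253731343 224.32835820895522
39 334.87179487179486 147.71794871794873
ball [ 486.34390913 -408.90259313   91.00606661]
ink [570.0258783  467.52348227  85.        ]
varn [662.19393084 386.0082023  110.        ]
ring proj side [212.00310049 243.54512395]
```

View pics/c3.png

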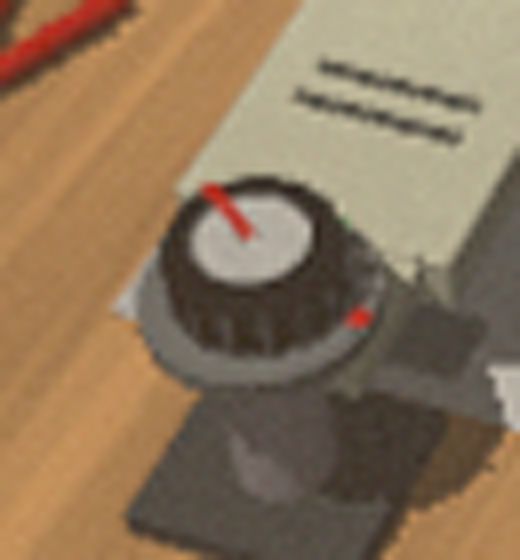

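```bash
cat > go.py <<'E'
# prints tool-axis offset (mm) and tool-z turn (deg) from present pose to target x y z yaw
import sys; from h import *
from scipy.spatial.transform import Rotation as Ro
o=observe(); a=[float(v) for v in sys.argv[1:5]]
R=Ro.from_euler('xyz',o['tcp_rot'],degrees=True); Rt=Ro.from_euler('xyz',[180,0,a[3]],degrees=True)
print('t',round(o['time'],2),'pos',np.round(o['ee_pos'],1),'rot',np.round(o['tcp_rot'],1),'j7',np.round(o['joint_positions'][[0,6]],1),'F',np.round(o['force'],1),'M',np.round(o['torque'],2),'open',round(o['opening'],1),'g',round(o['grasp_force'],1))
print('shift mm',np.round(R.inv().apply(np.array(a[:3])-o['ee_pos']),1),'turn',np.round((R.inv()*Rt).as_rotvec(degrees=True),1))
E
python3 -m jog '.0399 -.0390 0 0 0 0;.0399 -.0390 0 0 0 0;.0399 -.0390 0 0 0 0;.0399 -.0390 0 0 0 0;.0399 -.0390 0 0 0 0;.0399 -.0390 0 0 0 0;.0399 -.0390 0 0 0 0;.0399 -.0390 0 0 0 0;.0399 -.0390 0 0 0 0;.0399 -.0390 0 0 0 0' 0.0854
python3 -m jog '.0399 -.0390 0 0 0 0;.0399 -.0390 0 0 0 0;.0399 -.0390 0 0 0 0;.0399 -.0390 0 0 0 0;.0399 -.0390 0 0 0 0;.0399 -.0390 0 0 0 0;0 0 0 0 0 -10.6;0 0 0 0 0 -10.6;0 0 0 0 0 -10.6;0 0 0 0 0 -10.6'
python3 -m jog '0 0 0 0 0 -10.6;0 0 0 0 0 -10.6;0 0 0 0 0 -10.6;0 0 0 0 0 -10.6;0 0 0 0 0 -10.6;0 0 0 0 0 -10.6;0 0 0 0 0 -10.6;0 0 0 0 0 0;0 0 0 0 0 0;0 0 0 0 0 0'
python3 go.py 621.5 146 97 130
```

```text
time: 1.5
ee_pos: [443.0, -135.5, 231.5]
tcp_rot: [180.0, -0.0, 13.3]
force: [0.4, -1.5, 0.2]
opening: 85.1
grasp_force: 0.0
time: 2.75
ee_pos: [621.5, 145.6, 231.0]
tcp_rot: [-180.0, 0.0, 56.0]
force: [0.6, -0.5, 0.8]
opening: 85.1
grasp_force: 0.0
time: 4.0
ee_pos: [621.5, 145.7, 231.4]
tcp_rot: [-180.0, 0.0, 129.8]
force: [-0.6, 0.4, -1.0]
opening: 85.4
grasp_force: 0.0
t 4.0 pos [621.5 145.7 231.4] rot [-180.     0.   129.8] j7 [17.3 -0.3] F [-0.6  0.4 -1. ] M [-0.05 -0.01  0.03] open 85.4 g 0.0
shift mm [  0.3   0.2 134.4] turn [-0.   0.  -0.2]
```

```bash

python3 -m jog '0 0 .03 0 0 -10;0 0 .03 0 0 -10;0 0 .03 0 0 -10;0 0 .02 0 0 0;0 0 .01 0 0 0;0 0 .005 0 0 0;0 0 .005 0 0 0;0 0 .002 0 0 0;0 0 .001 0 0 0;0 0 0 0 0 0'
python3 -m jog '0 0 0 0 0 0;0 0 0 0 0 0;0 0 0 0 0 0;0 0 0 0 0 0;0 0 0 0 0 0;0 0 0 0 0 0;0 0 0 0 0 0;0 0 0 0 0 0;0 0 0 0 0 0;0 0 0 0 0 0' 0.04 60
python3 go.py 621.5 146 97 160
python3 -c "
from h import *
d=snap('side');cv2.imwrite('pics/r1.png',cv2.resize(d['pixels'][180:300,150:300],None,fx=4,fy=4,interpolation=2))"
```

```text
time: 5.25
ee_pos: [621.6, 145.7, 98.5]
tcp_rot: [180.0, 0.0, 159.9]
force: [0.1, 0.1, 0.6]
opening: 85.3
grasp_force: 0.0
time: 6.5
ee_pos: [622.7, 148.5, 100.1]
tcp_rot: [179.7, 0.1, 159.9]
force: [0.7, 5.4, 5.7]
opening: 53.8
grasp_force: 62.3
t 6.5 pos [622.7 148.5 100.1] rot [1.797e+02 1.000e-01 1.599e+02] j7 [18.  21.1] F [0.7 5.4 5.7] M [ 1.16 -0.25 -0.08] open 53.8 g 62.3
shift mm [ 0.3 -2.8  3.1] turn [ 0.3  0.1 -0.1]
```

View pics/r1.png

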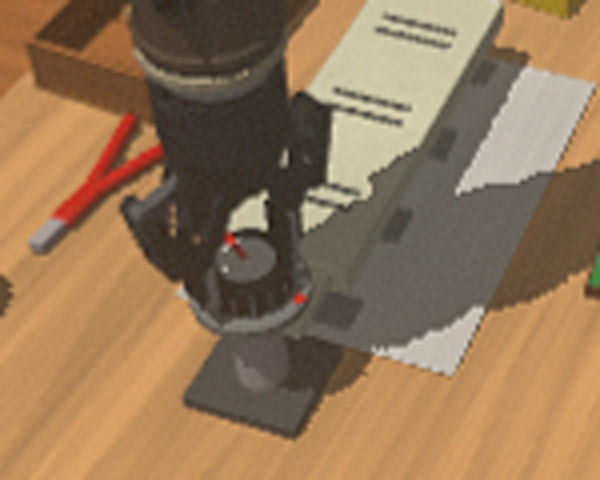

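Gripped (gripper over the ring, pointer visible at (237,245)). I recentre by about 3 mm, then turn.

```bash

python3 -m jog '.0005 .003 -.001 0 0 0;0 0 0 0 0 0;0 0 0 0 0 5;0 0 0 0 0 9;0 0 0 0 0 9;0 0 0 0 0 9;0 0 0 0 0 9;0 0 0 0 0 9;0 0 0 0 0 5;0 0 0 0 0 0' - 80
python3 go.py 621.5 146 97 160
python3 -m jog '0 0 0 0 0 9;0 0 0 0 0 9;0 0 0 0 0 9;0 0 0 0 0 9;0 0 0 0 0 9;0 0 0 0 0 9;0 0 0 0 0 9;0 0 0 0 0 5;0 0 0 0 0 0;0 0 0 0 0 0' 
python3 go.py 621.5 146 97 20
python3 -c "
from h import *
d=snap('side');cv2.imwrite('pics/r2.png',cv2.resize(d['pixels'][180:300,150:300],None,fx=4,fy=4,interpolation=2))"
```

```text
time: 7.8
ee_pos: [622.0, 147.9, 100.3]
tcp_rot: [-180.0, 0.1, 104.8]
force: [-4.7, -3.6, 9.8]
opening: 53.4
grasp_force: 83.3
t 7.8 pos [622.  147.9 100.3] rot [-1.800e+02  1.000e-01  1.048e+02] j7 [ 11.3 -27.5] F [-4.7 -3.6  9.8] M [-0.68  0.5  -0.31] open 53.4 g 83.3
shift mm [-1.7 -1.   3.3] turn [ -0.1   0.1 -55.2]
time: 9.05
ee_pos: [620.8, 148.2, 100.2]
tcp_rot: [180.0, 0.2, 36.9]
force: [-8.5, -2.9, 12.2]
opening: 53.3
grasp_force: 83.6
t 9.05 pos [620.8 148.2 100.2] rot [180.    0.2  36.9] j7 [  1.4 -86.6] F [-8.5 -2.9 12.2] M [-0.87  1.47 -0.29] open 53.3 g 83.6
shift mm [-0.7  2.2  3.2] turn [ 0.   0.2 16.9]
```

View pics/r2.png

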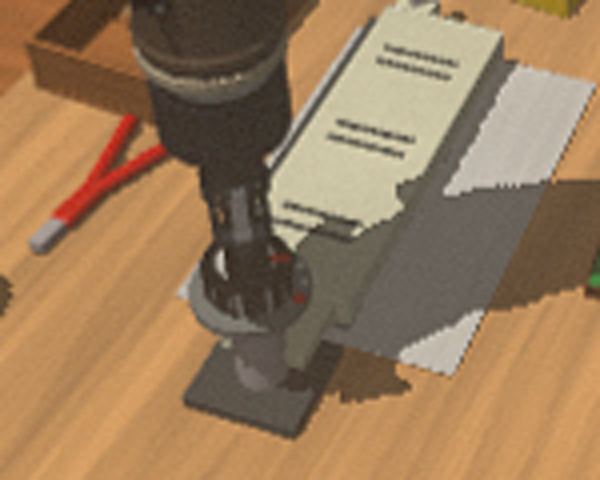

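The hood has come down with the ring and the pointer is near the red dot. I continue to the stop.

```bash

python3 -m jog '0 0 -.001 0 0 5;0 0 0 0 0 5;0 0 0 0 0 3;0 0 0 0 0 2;0 0 0 0 0 0;0 0 0 0 0 0;0 0 0 0 0 0;0 0 0 0 0 0;0 0 0 0 0 0;0 0 0 0 0 0' 
python3 go.py 621.5 146 97 20
python3 -m jog '0 0 0 0 0 3;0 0 0 0 0 3;0 0 0 0 0 3;0 0 0 0 0 3;0 0 0 0 0 3;0 0 0 0 0 0;0 0 0 0 0 0;0 0 0 0 0 0;0 0 0 0 0 0;0 0 0 0 0 0' 
python3 go.py 621.5 146 97 20
```

```text
time: 10.35
ee_pos: [620.6, 148.4, 100.3]
tcp_rot: [180.0, 0.2, 21.9]
force: [-5.4, -1.1, 5.0]
opening: 53.2
grasp_force: 83.6
t 10.35 pos [620.6 148.4 100.3] rot [180.    0.2  21.9] j7 [ -1.  -99.5] F [-5.4 -1.1  5. ] M [-0.65  1.05 -0.24] open 53.2 g 83.6
shift mm [-0.   2.6  3.3] turn [0.  0.2 1.9]
time: 11.6
ee_pos: [623.0, 149.1, 100.7]
tcp_rot: [-180.0, -0.1, 7.0]
force: [5.4, 0.1, -0.3]
opening: 53.1
grasp_force: 83.5
t 11.6 pos [623.  149.1 100.7] rot [-1.8e+02 -1.0e-01  7.0e+00] j7 [  -3.4 -112.4] F [ 5.4  0.1 -0.3] M [ 0.45 -1.27  1.53] open 53.1 g 83.5
shift mm [-1.8  2.9  3.7] turn [ -0.   -0.1 -13. ]
```

```bash

python3 -c "
from h import *
d=snap('side');cv2.imwrite('pics/r3.png',cv2.resize(d['pixels'][210:280,175:260],None,fx=7,fy=7,interpolation=2))"
```

```text
(no output)
```

View pics/r3.png

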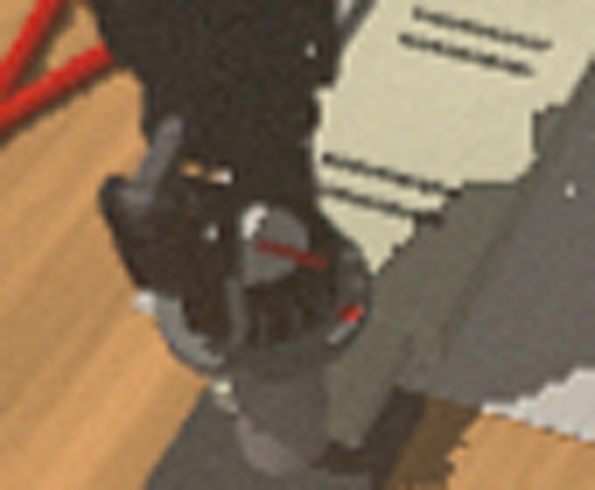

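```bash
cat > ptr.py <<'E'
from h import *
def pix(u,v,u0,v0,f): return u0+(u+.5)/f-.5, v0+(v+.5)/f-.5
s=get_image('side')
a=onz(s,*pix(258,245,175,210,7),118);b=onz(s,*pix(325,265,175,210,7),118);c=onz(s,*pix(350,313,175,210,7),96)
print(a,b,c); d=(b-a);print('ptr world angle',np.degrees(np.arctan2(d[1],d[0])),'zero (-x stand)=',4.4-180)
C=np.array([622.5,148.5]);print('dot ang',np.degrees(np.arctan2(*(c[:2]-C)[::-1])))
E
python3 ptr.py
```

```text
[620.07884713 149.6914656  118.        ] [594.32387621 148.40375    118.        ] [586.86693265 147.99214021  96.        ]
ptr world angle -177.137667895716 zero (-x stand)= -175.6
dot ang -179.1834480035132
```

The pointer is on the red dot (−177° against −176°), so the hood is down. Now I back off 72°.

```bash

python3 -m jog '0 0 0 0 0 -5;0 0 0 0 0 -8;0 0 0 0 0 -8;0 0 0 0 0 -8;0 0 0 0 0 -9;0 0 0 0 0 -9;0 0 0 0 0 -9;0 0 0 0 0 -9;0 0 0 0 0 -7;0 0 0 0 0 0' 
python3 -m jog '0 0 0 0 0 0;0 0 0 0 0 0;0 0 0 0 0 0;0 0 0 0 0 0;0 0 0 0 0 0;0 0 0 0 0 0;0 0 0 0 0 0;0 0 0 0 0 0;0 0 0 0 0 0;0 0 0 0 0 0' 
python3 go.py 621.5 146 97 20
python3 -m jog '0 0 0 0 0 0;0 0 0 0 0 0;0 0 0 0 0 0;0 0 0 0 0 0;0 0 -.01 0 0 0;0 0 -.02 0 0 0;0 0 -.04 0 0 0;0 0 -.06 0 0 0;-.06 0 0 0 0 0;-.06 0 0 0 0 0' 0.0854
python3 go.py 621.5 146 97 20
python3 -c "
from h import *
d=snap('side');a=cv2.resize(d['pixels'][205:285,175:260],None,fx=4.5,fy=4.5,interpolation=2)
d=snap('top');b=cv2.resize(d['pixels'][140:220,190:275],None,fx=4.5,fy=4.5,interpolation=2)
cv2.imwrite('pics/r4.png',np.hstack([a,b]))"
```

```text
time: 12.95
ee_pos: [621.8, 150.3, 100.7]
tcp_rot: [-179.9, -0.2, 78.9]
force: [1.6, 5.0, 3.1]
opening: 53.1
grasp_force: 84.1
time: 14.2
ee_pos: [621.8, 150.2, 100.7]
tcp_rot: [-180.0, -0.1, 78.8]
force: [2.1, 4.6, 2.7]
opening: 53.0
grasp_force: 84.1
t 14.2 pos [621.8 150.2 100.7] rot [-1.80e+02 -1.00e-01  7.88e+01] j7 [  7.7 -50.2] F [2.1 4.6 2.7] M [ 1.18 -0.17  0.15] open 53.0 g 84.1
shift mm [-4.2  0.5  3.7] turn [-0.1 -0.1 58.8]
time: 15.45
ee_pos: [599.3, 30.6, 233.0]
tcp_rot: [179.8, -0.0, 79.0]
force: [0.8, -1.0, -0.2]
opening: 85.6
grasp_force: 0.0
t 15.45 pos [599.3  30.6 233. ] rot [179.8  -0.   79. ] j7 [ 22.3 -34.4] F [ 0.8 -1.  -0.2] M [-0.07 -0.06  0.02] open 85.6 g 0.0
shift mm [117.4  -0.7 136. ] turn [ 0.2 -0.1 59. ]
```

View pics/r4.png

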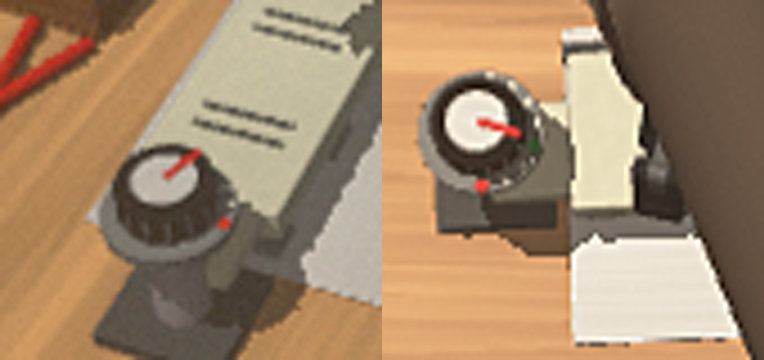

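```bash
python3 - <<'E'
from h import *
for n,(u0,v0),f,du,A in(('side',(175,205),4.5,0,[((168,176),118),((199,153),118),((223,224),96)]),('top',(190,140),4.5,382.5,[((480,122),118),((519,133),118),((482,186),96),((535,147),96)])):
    d=get_image(n); P=[onz(d,u0+(p[0]-du+.5)/f-.5,v0+(p[1]+.5)/f-.5,z) for p,z in A]
    v=P[1]-P[0]; print(n,np.round(P,1).tolist(),'ptr-zero',(np.degrees(np.arctan2(v[1],v[0]))+175.6)%360)
E
```

```text
side [[620.4, 146.8, 118.0], [613.7, 125.1, 118.0], [587.6, 148.7, 96.0]] ptr-zero 68.4603055945304
top [[620.0, 143.6, 118.0], [614.0, 120.6, 118.0], [586.9, 143.1, 96.0], [611.5, 112.9, 96.0]] ptr-zero 71.02015218597707
```

Ring is at about 70–71° (target 72° ±9.7°). Next is the green plaque, gripped near the end that will become its tail.

```bash
python3 go.py 436 -31 150 97.2
```

```text
t 15.65 pos [599.2  29.3 231.9] rot [179.9   0.   78.7] j7 [ 22.4 -34.6] F [ 0.2  0.3 -0.1] M [ 0.07 -0.03  0.06] open 86.0 g 0.0
shift mm [ -91.1 -148.4   81.6] turn [  0.1   0.  -18.5]
```

```bash
python3 -m jog '-.023 -.037 0 0 0 0;-.023 -.037 .02 0 0 0;-.023 -.037 .02 0 0 0;-.022 -.037 .02 0 0 0;0 0 .02 0 0 -9.2;0 0 0 0 0 -9.3;0 0 0 0 0 0;0 0 0 0 0 0;0 0 0 0 0 0;0 0 0 0 0 0'
python3 go.py 436 -31 150 97.2
python3 - <<'E'
from h import *
plaques(snap('wrist','w1.png')); print('top'); plaques(snap('top'))
E
```

```text
time: 16.9
ee_pos: [436.3, -29.6, 150.5]
tcp_rot: [180.0, 0.0, 97.3]
force: [0.2, 0.5, -0.0]
opening: 85.4
grasp_force: 0.0
t 16.9 pos [436.3 -29.6 150.5] rot [180.    0.   97.3] j7 [ 38.3 -10.7] F [ 0.2  0.5 -0. ] M [ 0.01 -0.1  -0.01] open 85.4 g 0.0
shift mm [-1.3 -0.5  0.5] turn [0.  0.  0.1]
green [439.8 -67.4] yaw -82.4 size 116 46 px [274. 234.]
rose [ 435.8 -191.8] yaw -69.5 size 75 46 px [258. 351.]
top
blue [452.6 266.7] yaw -65.1 size 113 44 px [167. 235.]
rose [ 444.2 -214.9] yaw -69.6 size 113 44 px [341. 242.]
rose [819.2  28.1] yaw 84.2 size 110 50 px [264. 113.]
```

View pics/w1.png

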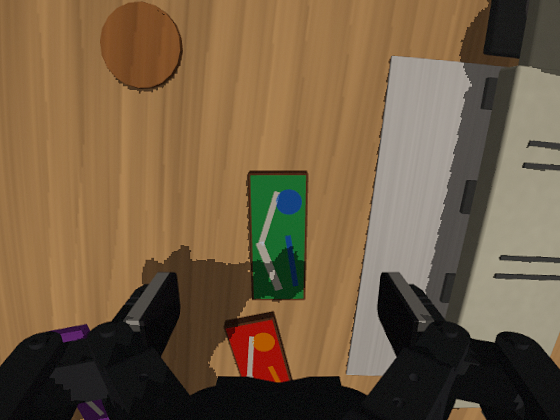

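The wrist view shows green (274,234) upright between the fingers, with rose below it. I descend and grip.

```bash
python3 -m jog '.002 -.001 .03 0 0 0;0 0 .03 0 0 0;0 0 .03 0 0 0;0 0 .03 0 0 0;0 0 .013 0 0 0;0 0 .007 0 0 0;0 0 .003 0 0 0;0 0 .0015 0 0 0;0 0 0 0 0 0;0 0 0 0 0 0'
python3 -m jog '0 0 0 0 0 0;0 0 0 0 0 0;0 0 0 0 0 0;0 0 0 0 0 0;0 0 0 0 0 0;0 0 0 0 0 0;0 0 0 0 0 0;0 0 0 0 0 0;0 0 0 0 0 0;0 0 0 0 0 0' 0.03 50
python3 go.py 478 -65 35 184.4
```

```text
time: 18.25
ee_pos: [435.1, -28.1, 6.1]
tcp_rot: [180.0, 0.0, 97.4]
force: [0.3, -0.5, 0.1]
opening: 85.4
grasp_force: 0.0
time: 19.5
ee_pos: [435.0, -28.0, 6.3]
tcp_rot: [180.0, 0.0, 97.4]
force: [-2.4, 0.3, 11.3]
opening: 47.5
grasp_force: 49.6
t 19.5 pos [435.  -28.    6.3] rot [180.    0.   97.4] j7 [ 26.5 -27. ] F [-2.4  0.3 11.3] M [-0.04  0.65  0.05] open 47.5 g 49.6
shift mm [-42.2  37.9 -28.6] turn [ -0.   0. -87.]
```

```bash
python3 -m jog '0 0 -.01 0 0 0;0 0 -.02 0 0 -9.6;0 0 0 0 0 -9.7;0 0 0 0 0 -9.7;0 0 0 0 0 -9.7;0 0 0 0 0 -9.7;0 0 0 0 0 -9.7;0 0 0 0 0 -9.7;0 0 0 0 0 -9.6;0 0 0 0 0 -9.6'
python3 go.py 489.2 -62.2 36 184.4
```

```text
time: 20.75
ee_pos: [434.9, -28.2, 36.2]
tcp_rot: [-180.0, -0.0, -175.3]
force: [0.0, 1.1, -0.4]
opening: 47.6
grasp_force: 51.5
t 20.75 pos [434.9 -28.2  36.2] rot [-180.    -0.  -175.3] j7 [44.3 49.1] F [ 0.   1.1 -0.4] M [-0.04  0.03 -0.01] open 47.6 g 51.5
shift mm [-51.3 -38.3   0.2] turn [-0.  -0.   0.3]
```

```bash
python3 -m jog '-.013 -.0096 0 0 0 .3;-.013 -.0096 0 0 0 0;-.013 -.0096 0 0 0 0;-.0123 -.0095 0 0 0 0;0 0 0 0 0 0;0 0 .010 0 0 0;0 0 .010 0 0 0;0 0 .0035 0 0 0;0 0 0 0 0 0;0 0 0 0 0 0'
python3 go.py 577 -55.5 12 184.4
python3 - <<'E'
from h import *
d=snap('wrist','w2.png'); plaques(d,z=17); print('top'); plaques(snap('top'),z=17)
O=np.array([646.7,-50.2]);a=np.radians(4.36);X=np.array([np.cos(a),np.sin(a)]);Y=np.array([-X[1],X[0]])
for y in(-120,-60,-30,30,60,120): print(y,proj(d,[*(O-45*X+y*Y),9]).round())
E
```

```text
time: 22.0
ee_pos: [489.0, -62.3, 12.4]
tcp_rot: [-180.0, 0.0, -175.9]
force: [0.2, 0.7, -0.3]
opening: 47.7
grasp_force: 51.6
t 22.0 pos [489.  -62.3  12.4] rot [-180.     0.  -175.9] j7 [43.5 52.5] F [ 0.2  0.7 -0.3] M [-0.05  0.07 -0.01] open 47.7 g 51.6
shift mm [-88.3   0.5   0.5] turn [-0.   0.  -0.3]
green [507.2 -61.2] yaw 4.5 size 75 46 px [273. 326.]
top
blue [451.9 265.8] yaw -65.1 size 113 44 px [167. 235.]
rose [817.3  28. ] yaw 84.2 size 109 50 px [264. 113.]
-120 [ 81. 441.]
-60 [178. 446.]
-30 [228. 447.]
30 [331. 447.]
60 [381. 445.]
120 [479. 440.]
```

View pics/w2.png

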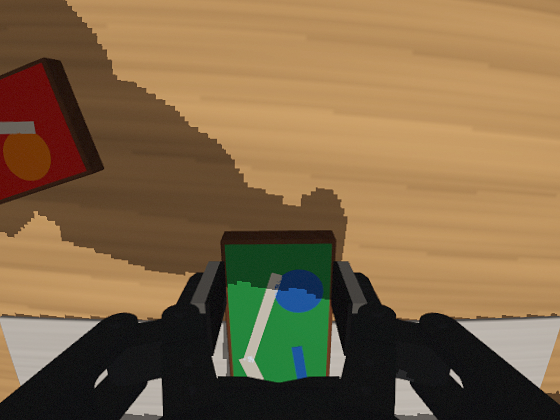

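```bash
python3 -m jog '-.0045 0 0 0 0 0;-.0045 0 0 0 0 0;-.0045 0 0 0 0 0;-.0045 0 0 0 0 0;-.0045 0 0 0 0 0;-.0045 0 0 0 0 0;-.0045 0 0 0 0 0;-.0045 0 0 0 0 0;-.0045 0 0 0 0 0;-.0045 0 0 0 0 0'
python3 go.py 577 -55.5 12 184.4
python3 -m jog '-.0045 0 0 0 0 0;-.0045 0 0 0 0 0;-.0045 0 0 0 0 0;-.0045 0 0 0 0 0;-.0045 0 0 0 0 0;-.0045 0 0 0 0 0;-.0045 0 0 0 0 0;-.0045 0 0 0 0 0;-.004 0 0 0 0 0;0 0 0 0 0 0'
python3 go.py 577 -55.5 12 184.4
python3 - <<'E'
from h import *
d=snap('side');cv2.imwrite('pics/s5.png',cv2.resize(d['pixels'][160:290,180:330],None,fx=4.5,fy=4.5,interpolation=2))
E
```

```text
time: 23.35
ee_pos: [534.1, -59.2, 12.3]
tcp_rot: [-180.0, -0.0, -175.9]
force: [-0.2, 0.4, -0.6]
opening: 47.3
grasp_force: 51.6
t 23.35 pos [534.1 -59.2  12.3] rot [-180.    -0.  -175.9] j7 [40.8 54. ] F [-0.2  0.4 -0.6] M [ 0.05  0.05 -0.03] open 47.3 g 51.6
shift mm [-43.1   0.7   0.3] turn [-0.  -0.  -0.3]
time: 24.6
ee_pos: [573.9, -56.3, 12.3]
tcp_rot: [180.0, 0.0, -175.9]
force: [0.7, 1.2, -1.0]
opening: 47.3
grasp_force: 51.6
t 24.6 pos [573.9 -56.3  12.3] rot [ 180.     0.  -175.9] j7 [38.4 55.5] F [ 0.7  1.2 -1. ] M [-0.03  0.06  0.02] open 47.3 g 51.6
shift mm [-3.1  0.6  0.3] turn [ 0.   0.  -0.3]
```

View pics/s5.png

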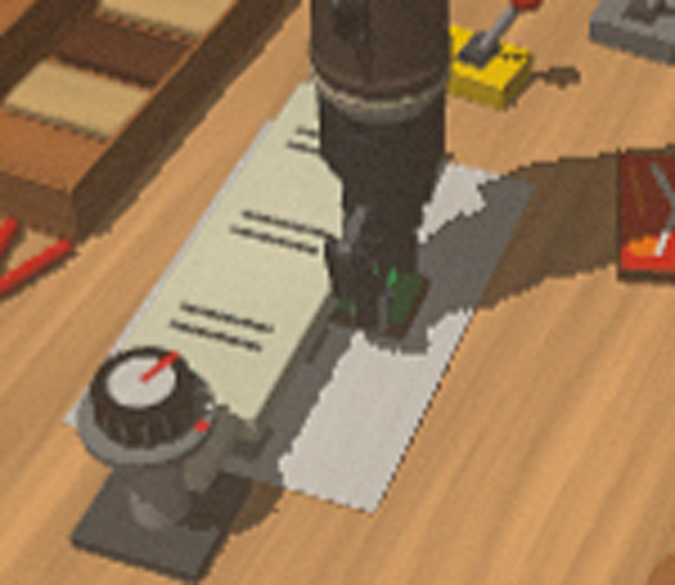

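It's inserted under the hood in the middle lane. I release, back up, close and push it home.

```bash
python3 -m jog '0 0 .001 0 0 0;0 0 .0005 0 0 0;0 0 0 0 0 0;0 0 0 0 0 0;0 0 0 0 0 0;0 0 0 0 0 0;0 0 0 0 0 0;0 0 0 0 0 0;0 0 0 0 0 0;0 0 0 0 0 0' 
python3 -m jog '0 0 0 0 0 0;0 0 0 0 0 0;0 0 0 0 0 0;0 0 -.01 0 0 0;0 0 -.02 0 0 0;0 0 -.01 0 0 0;.015 0 0 0 0 0;.015 0 0 0 0 0;.015 0 0 0 0 0;.005 0 0 0 0 0' 0.066
python3 -m jog '0 0 0 0 0 0;0 0 0 0 0 0;0 0 0 0 0 0;0 0 0 0 0 0;0 0 0 0 0 0;0 0 0 0 0 0;0 0 0 0 0 0;0 0 .02 0 0 0;0 0 .018 0 0 0;0 0 0 0 0 0' 0 30
python3 go.py 571 -56 10 184.4
python3 - <<'E'
from h import *
d=snap('wrist','w3.png'); plaques(d,z=15)
E
```

```text
time: 25.9
ee_pos: [573.6, -56.4, 10.8]
tcp_rot: [-180.0, -0.0, -175.9]
force: [-0.2, -0.2, -0.4]
opening: 47.2
grasp_force: 51.6
time: 27.15
ee_pos: [522.1, -60.4, 50.5]
tcp_rot: [-180.0, -0.1, -175.9]
force: [0.6, -1.1, -0.4]
opening: 66.0
grasp_force: 0.0
time: 28.4
ee_pos: [522.3, -59.8, 10.7]
tcp_rot: [180.0, -0.2, -175.9]
force: [-0.2, -0.3, -0.7]
opening: 0.3
grasp_force: 0.0
t 28.4 pos [522.3 -59.8  10.7] rot [ 180.    -0.2 -175.9] j7 [41.3 53.7] F [-0.2 -0.3 -0.7] M [ 0.   -0.04  0.03] open 0.3 g 0.0
shift mm [-48.9   0.3   0.5] turn [ 0.  -0.2 -0.3]
```

View pics/w3.png

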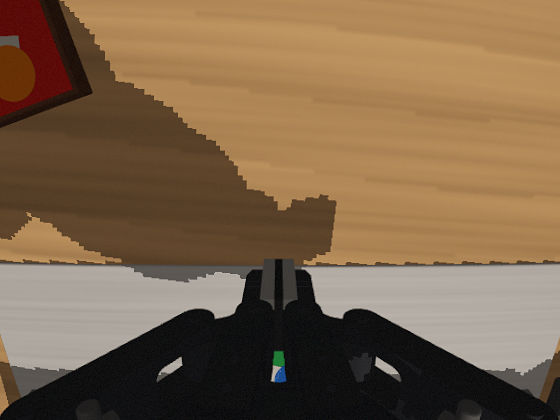

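The pusher is behind green's tail, centred (green seen at (278,366)).

```bash
python3 -m jog '-.006 0 0 0 0 0;-.006 0 0 0 0 0;-.005 0 0 0 0 0;-.005 0 0 0 0 0;-.005 0 0 0 0 0;-.005 0 0 0 0 0;-.004 0 0 0 0 0;-.004 0 0 0 0 0;-.003 0 0 0 0 0;-.001 0 0 0 0 0'
python3 -m jog '-.001 0 0 0 0 0;-.001 0 0 0 0 0;-.001 0 0 0 0 0;-.001 0 0 0 0 0;0 0 0 0 0 0;0 0 0 0 0 0;0 0 0 0 0 0;0 0 0 0 0 0;0 0 0 0 0 0;0 0 0 0 0 0'
python3 go.py 571 -56 10 184.4
```

```text
time: 29.7
ee_pos: [567.8, -56.8, 12.8]
tcp_rot: [-180.0, -0.0, -175.9]
force: [-2.9, -0.9, 5.2]
opening: -0.2
grasp_force: 2.7
time: 30.95
ee_pos: [571.1, -56.6, 12.8]
tcp_rot: [-180.0, -0.1, -175.9]
force: [-4.6, -1.2, 6.1]
opening: -0.0
grasp_force: 4.0
t 30.95 pos [571.1 -56.6  12.8] rot [-1.800e+02 -1.000e-01 -1.759e+02] j7 [38.5 55.5] F [-4.6 -1.2  6.1] M [-0.05  1.12  0.03] open -0.0 g 4.0
shift mm [0.1 0.6 2.8] turn [-0.  -0.1 -0.3]
```

```bash
python3 -m jog '.01 0 0 0 0 0;.02 0 0 0 0 0;.03 0 0 0 0 0;.03 0 -.02 0 0 0;.03 0 -.04 0 0 0;.03 0 -.05 0 0 0;0 0 -.04 0 0 0;0 0 0 0 0 0;0 0 0 0 0 0;0 0 0 0 0 0' 0.0854
python3 go.py 571 -56 10 184.4
python3 - <<'E'
from h import *
a=snap('side')['pixels'];w=snap('wrist');t=snap('top');print('w');plaques(w,15);print('t');plaques(t,12)
cv2.imwrite('pics/s6.png',np.hstack([cv2.resize(a[160:290,180:315],(400,385),interpolation=2),cv2.resize(w['pixels'],(400,300))[:, :] if 0 else cv2.copyMakeBorder(cv2.resize(w['pixels'],(400,300)),0,85,0,0,0)]))
E
```

```text
time: 32.2
ee_pos: [421.5, -67.2, 161.8]
tcp_rot: [180.0, -0.1, -175.9]
force: [-1.0, 0.5, -0.5]
opening: 85.6
grasp_force: 0.0
t 32.2 pos [421.5 -67.2 161.8] rot [ 1.800e+02 -1.000e-01 -1.759e+02] j7 [63.2 67.6] F [-1.   0.5 -0.5] M [-0.03 -0.    0.02] open 85.6 g 0.0
shift mm [-150.2    0.4  151.6] turn [ 0.  -0.1 -0.3]
w
rose [ 441.7 -209.3] yaw -69.8 size 115 46 px [117. 208.]
t
blue [452.6 266.7] yaw -65.1 size 113 44 px [167. 235.]
rose [819.4  28.1] yaw 84.2 size 110 50 px [264. 113.]
```

View pics/s6.png

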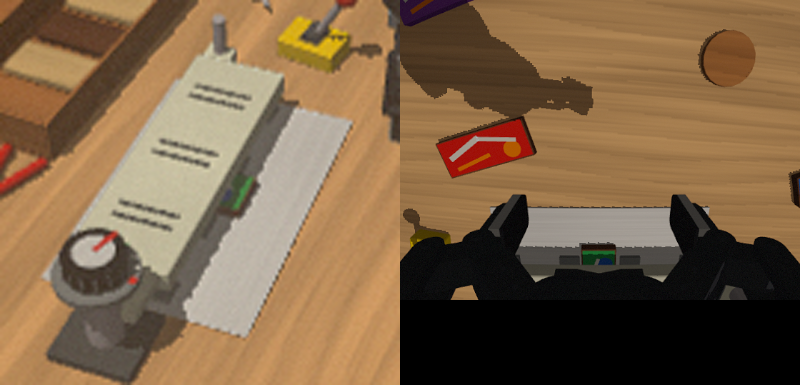

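Green sits in the middle lane with its short tail out, at (240,195) in the side half and (598,255) in the wrist half. I've used my 14 pictures, so everything from here is numeric: first the tail position, in stand coordinates.

```bash
cat >> h.py <<'E'
O=np.array([646.7,-50.2]);_a=np.radians(4.36);X=np.array([np.cos(_a),np.sin(_a)]);Y=np.array([-X[1],X[0]])
def st(P): q=np.array(P)[...,:2]-O; return np.stack([q@X,q@Y],-1)
def ws(x,y): return O+x*X+y*Y
HS={'blue':((105,140,40),(125,255,255)),'green':((50,110,30),(80,255,255)),'rose':((0,170,70),(6,255,255))}
def tail(d,k,z=15):
    """extent in stand coords of a colour in the area before the hood"""
    m=cv2.inRange(cv2.cvtColor(d['pixels'],cv2.COLOR_BGR2HSV),*HS[k]); v,u=np.nonzero(m)
    P=[onz(d,a,b,z) for a,b in zip(u.astype(float),v.astype(float))]
    if not P: print(k,'none'); return
    S=st(np.array(P)); S=S[(S[:,0]>-130)&(S[:,0]<-30)&(abs(S[:,1])<150)]
    if len(S)>5: print(k,'n',len(S),'x',np.percentile(S[:,0],[2,98]).round(1),'y',np.percentile(S[:,1],[2,98]).round(1))
def whitebed(d):
    """front edge and side edges of the bed, stand coords"""
    h=cv2.cvtColor(d['pixels'],cv2.COLOR_BGR2HSV); m=cv2.inRange(h,(0,0,90),(180,35,255))
    m=cv2.morphologyEx(m,cv2.MORPH_OPEN,np.ones((3,3))); v,u=np.nonzero(m)
    S=st(np.array([onz(d,a,b,3) for a,b in zip(u.astype(float),v.astype(float))])); S=S[(S[:,0]>-160)&(S[:,0]<-75)&(abs(S[:,1])<180)]
    for y0 in(-140,-70,0,70,140):
        q=S[abs(S[:,1]-y0)<8,0]; len(q)>5 and print('front edge at y',y0,np.percentile(q,1).round(1))
    q=S[abs(S[:,0]+105)<12,1]; print('y range',np.percentile(q,[.5,99.5]).round(1))
E
python3 - <<'E'
from h import *
for n in('wrist','side','top'):
    d=get_image(n); print(n); tail(d,'green'); whitebed(d)
E
```

```text
wrist
green n 631 x [-65. -42.] y [-23.1  21. ]
front edge at y -140 -127.8
front edge at y -70 -127.3
front edge at y 0 -127.4
front edge at y 70 -126.9
front edge at y 140 -126.8
y range [-99.9  99.4]
side
green n 16 x [-63.1 -58.7] y [-19.3  18.9]
front edge at y -140 -124.8
front edge at y -70 -124.2
front edge at y 0 -124.4
front edge at y 70 -125.0
front edge at y 140 -124.3
y range [-147.3  156.5]
top
green n 28 x [-63.9 -58.5] y [-24.9  17.4]
front edge at y 0 -84.1
front edge at y 70 -124.2
front edge at y 140 -123.7
y range [ 47.8 149. ]
```

Green is home (face edge −63 to −65, so the tail is at about −65). Now rose, to the right lane.

```bash
python3 go.py 428 -171.8 100 110.2
```

```text
t 32.5 pos [422.  -67.  162.5] rot [ 180.    -0.  -175.9] j7 [63.3 67.7] F [-0.6  0.5  0.6] M [ 0.01 -0.    0.07] open 85.4 g 0.0
shift mm [   1.5 -105.    62.4] turn [ 0.  -0.  73.9]
```

```bash
python3 -m jog '.0005 -.035 0 0 0 0;.0005 -.035 .02 0 0 0;.0005 -.035 .02 0 0 0;0 0 .022 0 0 10.5;0 0 0 0 0 10.5;0 0 0 0 0 10.5;0 0 0 0 0 10.6;0 0 0 0 0 10.6;0 0 0 0 0 10.6;0 0 0 0 0 10.6'
python3 - <<'E'
from h import *
plaques(get_image('wrist'))
E
python3 go.py 428 -171.8 6 110.2
```

```text
time: 33.75
ee_pos: [428.1, -171.9, 100.7]
tcp_rot: [180.0, -0.0, 109.8]
force: [0.7, 0.6, -1.1]
opening: 85.4
grasp_force: 0.0
t 33.8 pos [ 428.2 -171.9  100.8] rot [180.   -0.  109.4] j7 [55.3 10.8] F [0.2 0.5 0.7] M [ 0.01 -0.02 -0.02] open 85.3 g 0.0
shift mm [ 0.1 -0.2 94.8] turn [ 0.  -0.  -0.8]
```

```bash
cat > near.py <<'E'
import sys; from h import *
d=get_image('wrist'); k=sys.argv[1]
m=cv2.inRange(cv2.cvtColor(d['pixels'],cv2.COLOR_BGR2HSV),*HS[k]); m=cv2.morphologyEx(m,cv2.MORPH_CLOSE,np.ones((9,9)))
c=max(cv2.findContours(m,0,2)[0],key=cv2.contourArea); P=np.array([onz(d,*p,12)[:2] for p in c[:,0].astype(float)],np.float32)
print(cv2.boundingRect(c),cv2.minAreaRect(P)); print('ends',P[P[:,1].argmax()],P[P[:,1].argmin()])
E
python3 near.py rose
```

```text
(247, 194, 67, 143) ((442.83062744140625, -210.7628936767578), (46.62010192871094, 116.69285583496094), 20.356103897094727)
ends [ 444.21072 -148.50235] [ 441.34985 -273.3071 ]
```

```bash
python3 -m jog '-.0005 0 .025 0 0 -.6;0 0 .025 0 0 0;0 0 .02 0 0 0;0 0 .012 0 0 0;0 0 .007 0 0 0;0 0 .003 0 0 0;0 0 .0015 0 0 0;0 0 0 0 0 0;0 0 0 0 0 0;0 0 0 0 0 0'
python3 -m jog '0 0 0 0 0 0;0 0 0 0 0 0;0 0 0 0 0 0;0 0 0 0 0 0;0 0 0 0 0 0;0 0 0 0 0 0;0 0 -.01 0 0 0;0 0 -.02 0 0 0;0 0 0 0 0 0;0 0 0 0 0 0' 0.03 50
python3 go.py 428 -171.8 6 184.4
```

```text
time: 35.1
ee_pos: [428.3, -172.7, 7.5]
tcp_rot: [180.0, 0.0, 110.8]
force: [-0.1, 0.4, 0.3]
opening: 85.6
grasp_force: 0.0
time: 36.35
ee_pos: [427.9, -172.7, 37.0]
tcp_rot: [-180.0, 0.0, 110.8]
force: [-0.0, -0.8, -1.8]
opening: 46.5
grasp_force: 51.4
t 36.35 pos [ 427.9 -172.7   37. ] rot [-180.     0.   110.8] j7 [50.6  5.6] F [-0.  -0.8 -1.8] M [-0.02 -0.05 -0.03] open 46.5 g 51.4
shift mm [ 0.9  0.4 31. ] turn [ -0.   -0.  -73.6]
```

```bash
python3 -m jog '0 0 0 0 0 -9.2;0 0 0 0 0 -9.2;0 0 0 0 0 -9.2;0 0 0 0 0 -9.2;0 0 0 0 0 -9.2;0 0 0 0 0 -9.2;0 0 0 0 0 -9.2;0 0 0 0 0 -9.2;0 0 0 0 0 0;0 0 0 0 0 0'
python3 -m jog '-.0175 .0038 0 0 0 0;-.0175 .0038 0 0 0 0;-.0175 .0038 0 0 0 0;-.017 .0038 0 0 0 0;0 0 0 0 0 0;0 0 .010 0 0 0;0 0 .010 0 0 0;0 0 .0045 0 0 0;0 0 0 0 0 0;0 0 0 0 0 0'
python3 go.py 496 -151.9 12.5 184.4; python3 near.py rose
```

```text
time: 37.6
ee_pos: [428.0, -172.4, 36.9]
tcp_rot: [180.0, -0.0, -175.8]
force: [0.5, 1.4, -0.9]
opening: 46.7
grasp_force: 51.5
time: 38.85
ee_pos: [496.4, -152.1, 12.9]
tcp_rot: [-180.0, 0.0, -175.6]
force: [-0.6, 0.5, -1.2]
opening: 46.3
grasp_force: 51.7
t 38.85 pos [ 496.4 -152.1   12.9] rot [-180.     0.  -175.6] j7 [53.  63.3] F [-0.6  0.5 -1.2] M [0.04 0.03 0.02] open 46.3 g 51.7
shift mm [0.4 0.2 0.4] turn [-0.  0. -0.]
(225, 246, 107, 137) ((518.861572265625, -150.33265686035156), (77.33032989501953, 48.01594924926758), 5.01765775680542)
ends [ 548.41925  -124.075134] [ 482.81122 -177.46516]
```

```bash
python3 -m jog '-.0045 0 0 0 0 0;-.0045 0 0 0 0 0;-.0045 0 0 0 0 0;-.0045 0 0 0 0 0;-.0045 0 0 0 0 0;-.0045 0 0 0 0 0;-.0045 0 0 0 0 0;-.0045 0 0 0 0 0;-.0045 0 0 0 0 0;-.0045 0 0 0 0 0'
python3 go.py 577 -55.5 12 184.4
```

```text
time: 40.15
ee_pos: [541.5, -148.6, 12.8]
tcp_rot: [180.0, 0.0, -175.6]
force: [0.1, -0.6, -1.5]
opening: 46.4
grasp_force: 51.7
t 40.15 pos [ 541.5 -148.6   12.8] rot [ 180.     0.  -175.6] j7 [49.4 64.1] F [ 0.1 -0.6 -1.5] M [ 0.04  0.05 -0.04] open 46.4 g 51.7
shift mm [-42.5  90.1   0.8] turn [ 0.  0. -0.]
```

```bash
python3 -m jog '-.0045 0 0 0 0 0;-.0045 0 0 0 0 0;-.0045 0 0 0 0 0;-.0045 0 0 0 0 0;-.0045 0 0 0 0 0;-.0045 0 0 0 0 0;-.0045 0 0 0 0 0;-.0045 0 0 0 0 0;-.004 0 .001 0 0 0;0 0 .001 0 0 0'
python3 go.py 577 -55.5 12 184.4; python3 near.py rose
```

```text
time: 41.4
ee_pos: [581.8, -145.4, 11.1]
tcp_rot: [-180.0, 0.1, -175.6]
force: [-1.0, -0.3, 7.7]
opening: 46.5
grasp_force: 53.6
t 41.4 pos [ 581.8 -145.4   11.1] rot [-1.800e+02  1.000e-01 -1.756e+02] j7 [46.4 64.9] F [-1.  -0.3  7.7] M [-0.08  0.18 -0.06] open 46.5 g 53.6
shift mm [-2.1 90.  -0.9] turn [-0.   0.1 -0. ]
(226, 246, 106, 92) ((589.123046875, -144.95741271972656), (48.248111724853516, 47.560455322265625), 4.471589088439941)
ends [ 610.7468  -119.53348] [ 566.89307 -170.11938]
```

```bash

python3 -m jog '0 0 0 0 0 0;0 0 0 0 0 0;0 0 0 0 0 0;0 0 -.01 0 0 0;0 0 -.02 0 0 0;0 0 -.01 0 0 0;.015 0 0 0 0 0;.015 0 0 0 0 0;.015 0 0 0 0 0;.005 0 0 0 0 0' 0.066
python3 -m jog '0 0 0 0 0 0;0 0 0 0 0 0;0 0 0 0 0 0;0 0 0 0 0 0;0 0 0 0 0 0;0 0 0 0 0 0;0 0 0 0 0 0;0 0 .02 0 0 0;0 0 .018 0 0 0;0 0 0 0 0 0' 0 30
python3 go.py 577.8 -145.7 12.5 184.4
python3 -c "
from h import *
tail(get_image('wrist'),'rose')"
```

```text
time: 42.7
ee_pos: [529.5, -149.9, 50.4]
tcp_rot: [-180.0, -0.1, -175.6]
force: [0.1, 0.4, 0.1]
opening: 65.9
grasp_force: 0.0
time: 43.95
ee_pos: [529.8, -149.1, 10.6]
tcp_rot: [179.9, -0.2, -175.6]
force: [0.5, 0.4, 0.9]
opening: -0.1
grasp_force: 0.0
t 43.95 pos [ 529.8 -149.1   10.6] rot [ 179.9   -0.2 -175.6] j7 [50.1 63.9] F [0.5 0.4 0.9] M [ 0.01  0.01 -0.05] open -0.1 g 0.0
shift mm [-48.1  -0.3  -2. ] turn [ 0.1 -0.2  0. ]
rose n 210 x [-87.4 -76.4] y [-92.5 -87.1]
```

```bash
python3 -m jog '-.006 0 -.0015 0 0 0;-.006 0 0 0 0 0;-.005 0 0 0 0 0;-.005 0 0 0 0 0;-.005 0 0 0 0 0;-.005 0 0 0 0 0;-.004 0 0 0 0 0;-.004 0 0 0 0 0;-.003 0 0 0 0 0;-.001 0 0 0 0 0'
python3 -m jog '-.001 0 0 0 0 0;-.001 0 0 0 0 0;-.001 0 0 0 0 0;-.001 0 0 0 0 0;0 0 0 0 0 0;0 0 0 0 0 0;0 0 0 0 0 0;0 0 0 0 0 0;0 0 0 0 0 0;0 0 0 0 0 0'
python3 go.py 577.8 -145.7 12.5 184.4
```

```text
time: 45.25
ee_pos: [575.3, -146.0, 14.3]
tcp_rot: [180.0, 0.0, -175.6]
force: [-1.5, 0.4, 2.7]
opening: -0.1
grasp_force: 1.5
time: 46.5
ee_pos: [578.7, -145.8, 14.2]
tcp_rot: [-180.0, -0.0, -175.6]
force: [-5.5, -1.1, 3.9]
opening: 0.1
grasp_force: 3.3
t 46.5 pos [ 578.7 -145.8   14.2] rot [-180.    -0.  -175.6] j7 [46.6 65. ] F [-5.5 -1.1  3.9] M [-0.09  1.11  0.03] open 0.1 g 3.3
shift mm [0.8 0.2 1.7] turn [-0. -0. -0.]
```

Force rose to −5.5 N, as it did for green at the stop. I back out and check the tails.

```bash
python3 -m jog '.01 0 0 0 0 0;.02 0 0 0 0 0;.03 0 0 0 0 0;.03 0 -.02 0 0 0;.03 0 -.04 0 0 0;.03 0 -.05 0 0 0;0 0 -.04 0 0 0;0 0 0 0 0 0;0 0 0 0 0 0;0 0 0 0 0 0' 0.0854
python3 go.py 435 303 100 114.9
python3 - <<'E'
from h import *
for n in('wrist','side','top'):
    d=get_image(n); print(n); tail(d,'green'); tail(d,'rose'); plaques(d)
E
```

```text
time: 47.75
ee_pos: [429.0, -157.0, 163.2]
tcp_rot: [180.0, -0.1, -175.6]
force: [0.2, 0.1, 0.3]
opening: 85.4
grasp_force: 0.0
t 47.75 pos [ 429.  -157.   163.2] rot [ 1.800e+02 -1.000e-01 -1.756e+02] j7 [71.2 77.4] F [0.2 0.1 0.3] M [ 0.04  0.01 -0.07] open 85.4 g 0.0
shift mm [-41.3 458.1  63.6] turn [ 0.  -0.1 69.5]
wrist
green n 641 x [-65.6 -41.9] y [-23.3  21. ]
rose n 639 x [-66.1 -41.9] y [-112.5  -68.4]
green [ 318.9 -370.2] yaw -5.0 size 66 55 px [32. 46.]
side
green n 17 x [-63.  -58.2] y [-19.2  18.9]
rose n 21 x [-64.3 -57.8] y [-110.5  -66.5]
rose [824.   30.4] yaw 75.1 size 108 52 px [180. 220.]
top
green n 26 x [-63.7 -58.5] y [-24.9  17.4]
rose n 36 x [-65.1 -59.1] y [-115.1  -71.8]
blue [452.6 266.7] yaw -65.1 size 113 44 px [167. 235.]
rose [819.2  28.1] yaw 84.2 size 110 50 px [264. 113.]
```

```bash
python3 -m jog '-.0041 .0458 0 0 0 0;-.0041 .0458 0 0 0 0;-.0041 .0458 0 0 0 0;-.0041 .0458 0 0 0 0;-.0041 .0458 0 0 0 0;-.0041 .0458 0 0 0 0;-.0041 .0458 0 0 0 0;-.0041 .0458 0 0 0 0;-.0041 .0458 0 0 0 0;-.0041 .0458 0 0 0 0'
python3 -m jog '0 0 0 0 0 10;0 0 0 0 0 10;0 0 0 0 0 10;0 0 0 0 0 10;0 0 .02 0 0 10;0 0 .02 0 0 10;0 0 .02 0 0 9.5;0 0 0 0 0 0;0 0 0 0 0 0;0 0 0 0 0 0'
python3 go.py 435.7 305.8 7 114.9; python3 near.py blue
```

```text
time: 49.15
ee_pos: [435.1, 304.2, 163.6]
tcp_rot: [-180.0, -0.0, -175.6]
force: [0.3, 0.3, -0.5]
opening: 85.4
grasp_force: 0.0
time: 50.4
ee_pos: [435.7, 303.0, 105.0]
tcp_rot: [179.9, -0.0, 115.0]
force: [-0.5, -0.0, 0.5]
opening: 85.4
grasp_force: 0.0
t 50.4 pos [435.7 303.  105. ] rot [179.9  -0.  115. ] j7 [ -6.1 -38.9] F [-0.5 -0.   0.5] M [ 0.02 -0.01 -0.01] open 85.4 g 0.0
shift mm [ 2.5  1.  98. ] turn [ 0.1 -0.   0.1]
(250, 187, 65, 141) ((452.1018981933594, 270.0492248535156), (45.78382873535156, 115.6158447265625), 24.251710891723633)
ends [448.89685 331.3966 ] [455.55994 208.20378]
```

```bash
python3 -m jog '.003 .001 .025 0 0 .6;0 0 .025 0 0 0;0 0 .02 0 0 0;0 0 .015 0 0 0;0 0 .007 0 0 0;0 0 .004 0 0 0;0 0 .0015 0 0 0;0 0 0 0 0 0;0 0 0 0 0 0;0 0 0 0 0 0'
python3 -m jog '0 0 0 0 0 0;0 0 0 0 0 0;0 0 0 0 0 0;0 0 0 0 0 0;0 0 0 0 0 0;0 0 0 0 0 0;0 0 -.01 0 0 0;0 0 -.02 0 0 0;0 0 0 0 0 0;0 0 0 0 0 0' 0.03 50
python3 go.py 482.4 27.5 37 184.4
```

```text
time: 51.7
ee_pos: [435.2, 305.8, 7.0]
tcp_rot: [180.0, -0.0, 114.3]
force: [-0.2, -0.1, -0.5]
opening: 85.5
grasp_force: 0.0
time: 52.95
ee_pos: [435.3, 305.6, 37.0]
tcp_rot: [180.0, 0.0, 114.3]
force: [-0.4, -0.0, -2.0]
opening: 47.0
grasp_force: 51.4
t 52.95 pos [435.3 305.6  37. ] rot [180.    0.  114.3] j7 [-10.  -44.6] F [-0.4 -0.  -2. ] M [ 0.02  0.02 -0.  ] open 47.0 g 51.4
shift mm [-272.9  -71.3   -0. ] turn [  0.    0.  -70.1]
```

```bash
python3 -m jog '-.0376 -.0139 0 0 0 0;-.0376 -.0139 0 0 0 0;-.0376 -.0139 0 0 0 0;-.0376 -.0139 0 0 0 0;-.0376 -.0139 0 0 0 0;-.0376 -.0139 0 0 0 0;-.0376 -.0139 0 0 0 0;0 0 0 0 0 -10;0 0 0 0 0 -10;0 0 0 0 0 -10'
python3 -m jog '0 0 0 0 0 -10;0 0 0 0 0 -10;0 0 0 0 0 -10;0 0 0 0 0 -10;0 0 0 0 0 0;0 0 0 0 0 0;0 0 0 0 0 0;0 0 0 0 0 0;0 0 0 0 0 0;0 0 0 0 0 0'
python3 go.py 482.4 27.5 13 184.4;python3 near.py blue
```

```text
time: 54.2
ee_pos: [454.3, 25.5, 36.4]
tcp_rot: [-180.0, -0.0, 144.6]
force: [0.2, 0.6, -2.0]
opening: 47.0
grasp_force: 51.4
time: 55.45
ee_pos: [454.6, 25.8, 36.8]
tcp_rot: [-180.0, 0.0, -175.7]
force: [-0.7, -0.1, -1.6]
opening: 47.1
grasp_force: 51.5
t 55.45 pos [454.6  25.8  36.8] rot [-180.     0.  -175.7] j7 [35.4 43.9] F [-0.7 -0.1 -1.6] M [-0.06  0.01  0.02] open 47.1 g 51.5
shift mm [-27.8  -0.4  23.8] turn [-0.   0.  -0.1]
(225, 244, 106, 139) ((493.0025329589844, 28.963943481445312), (91.1615982055664, 55.684871673583984), 5.4703826904296875)
ends [531.821    59.87605] [450.80124   -2.756821]
```

```bash
python3 -m jog '-.010 0 0 0 0 0;-.010 -.0004 0 0 0 0;-.008 0 0 0 0 0;0 0 0 0 0 0;0 0 .010 0 0 0;0 0 .010 0 0 0;0 0 .004 0 0 0;0 0 0 0 0 0;0 0 0 0 0 0;0 0 0 0 0 0'
python3 -m jog '-.0045 0 0 0 0 0;-.0045 0 0 0 0 0;-.0045 0 0 0 0 0;-.0045 0 0 0 0 0;-.0045 0 0 0 0 0;-.0045 0 0 0 0 0;-.0045 0 0 0 0 0;-.0045 0 0 0 0 0;-.0045 0 0 0 0 0;-.0045 0 0 0 0 0'
python3 go.py 567 34 12 184.4
```

```text
time: 56.75
ee_pos: [482.7, 27.5, 13.0]
tcp_rot: [-180.0, 0.0, -175.7]
force: [-0.1, 0.2, -0.6]
opening: 46.8
grasp_force: 51.5
time: 58.0
ee_pos: [527.7, 30.9, 12.8]
tcp_rot: [-180.0, -0.0, -175.7]
force: [-0.2, -1.1, -1.8]
opening: 47.0
grasp_force: 51.5
t 58.0 pos [527.7  30.9  12.8] rot [-180.    -0.  -175.7] j7 [30.5 45.1] F [-0.2 -1.1 -1.8] M [ 0.03  0.03 -0.02] open 47.0 g 51.5
shift mm [-39.4   0.2   0.8] turn [-0.  -0.  -0.1]
```

```bash
python3 -m jog '-.0045 0 0 0 0 0;-.0045 0 0 0 0 0;-.0045 0 0 0 0 0;-.0045 0 0 0 0 0;-.0045 0 0 0 0 0;-.0045 0 0 0 0 0;-.0045 0 0 0 0 0;-.0045 0 0 0 0 0;-.004 0 .001 0 0 0;0 0 .0005 0 0 0'
python3 go.py 567 34 12 184.4; python3 near.py blue
```

```text
time: 59.25
ee_pos: [567.7, 34.0, 11.2]
tcp_rot: [180.0, 0.0, -175.7]
force: [-1.4, 0.5, -0.9]
opening: 46.8
grasp_force: 51.5
t 59.25 pos [567.7  34.   11.2] rot [ 180.     0.  -175.7] j7 [28.8 47.1] F [-1.4  0.5 -0.9] M [ 0.04 -0.09  0.03] open 46.8 g 51.5
shift mm [ 0.7  0.1 -0.8] turn [ 0.   0.  -0.1]
(225, 243, 106, 98) ((575.521728515625, 34.451141357421875), (51.4265022277832, 47.179508209228516), 5.382374286651611)
ends [598.461     60.022835] [552.2911     8.806951]
```

```bash

python3 -m jog '0 0 0 0 0 0;0 0 0 0 0 0;0 0 0 0 0 0;0 0 -.01 0 0 0;0 0 -.02 0 0 0;0 0 -.01 0 0 0;.015 0 0 0 0 0;.015 0 0 0 0 0;.015 0 0 0 0 0;.005 0 0 0 0 0' 0.066
python3 -m jog '0 0 0 0 0 0;0 0 0 0 0 0;0 0 0 0 0 0;0 0 0 0 0 0;0 0 0 0 0 0;0 0 0 0 0 0;0 0 0 0 0 0;0 0 .02 0 0 0;0 0 .017 0 0 0;0 0 0 0 0 0' 0 30
python3 go.py 564.1 33.7 12.5 184.4
python3 -c "
from h import *
tail(get_image('wrist'),'blue')"
```

```text
time: 60.55
ee_pos: [515.8, 29.7, 51.0]
tcp_rot: [-180.0, -0.1, -175.7]
force: [0.8, 0.6, -0.4]
opening: 65.6
grasp_force: 0.0
time: 61.8
ee_pos: [516.1, 30.0, 12.3]
tcp_rot: [180.0, -0.2, -175.7]
force: [0.1, -0.3, 0.7]
opening: 0.1
grasp_force: 0.0
t 61.8 pos [516.1  30.   12.3] rot [ 180.    -0.2 -175.7] j7 [30.9 44.7] F [ 0.1 -0.3  0.7] M [ 0.08 -0.01 -0.08] open 0.1 g 0.0
shift mm [-48.1   0.1  -0.3] turn [ 0.  -0.2 -0.1]
blue n 156 x [-86.  -78.1] y [86.6 92.5]
```

```bash
python3 -m jog '-.006 0 0 0 0 0;-.006 0 0 0 0 0;-.005 0 0 0 0 0;-.005 0 0 0 0 0;-.005 0 0 0 0 0;-.005 0 0 0 0 0;-.004 0 0 0 0 0;-.004 0 0 0 0 0;-.003 0 0 0 0 0;-.001 0 0 0 0 0'
python3 -m jog '-.001 0 0 0 0 0;-.001 0 0 0 0 0;-.001 0 0 0 0 0;-.001 0 0 0 0 0;0 0 0 0 0 0;0 0 0 0 0 0;0 0 0 0 0 0;0 0 0 0 0 0;0 0 0 0 0 0;0 0 0 0 0 0'
python3 go.py 564.1 33.7 12.5 184.4
```

```text
time: 63.1
ee_pos: [561.5, 33.4, 14.3]
tcp_rot: [-180.0, 0.0, -175.7]
force: [-3.0, 0.1, 3.0]
opening: -0.0
grasp_force: 2.0
time: 64.35
ee_pos: [565.5, 33.7, 14.3]
tcp_rot: [-180.0, 0.0, -175.7]
force: [-1.0, -0.1, 3.0]
opening: -0.3
grasp_force: 1.2
t 64.35 pos [565.5  33.7  14.3] rot [-180.     0.  -175.7] j7 [29.  47.2] F [-1.  -0.1  3. ] M [-0.03  0.27  0.02] open -0.3 g 1.2
shift mm [1.3 0.1 1.8] turn [-0.   0.  -0.1]
```

```bash
python3 -m jog '-.0007 0 0 0 0 0;-.0007 0 0 0 0 0;-.0006 0 0 0 0 0;0 0 0 0 0 0;0 0 0 0 0 0;0 0 0 0 0 0;0 0 0 0 0 0;0 0 0 0 0 0;0 0 0 0 0 0;0 0 0 0 0 0'
python3 go.py 564.1 33.7 12.5 184.4
```

```text
time: 65.6
ee_pos: [566.0, 33.8, 14.1]
tcp_rot: [-180.0, -0.1, -175.7]
force: [-7.2, -0.3, 6.4]
opening: 0.2
grasp_force: 4.8
t 65.6 pos [566.   33.8  14.1] rot [-1.800e+02 -1.000e-01 -1.757e+02] j7 [28.9 47.3] F [-7.2 -0.3  6.4] M [-0.19  1.46 -0.01] open 0.2 g 4.8
shift mm [1.9 0.1 1.6] turn [-0.  -0.1 -0.1]
```

Blue is against the stop. I back out and check the tails and the ring pointer.

```bash
python3 -m jog '.01 0 0 0 0 0;.02 0 0 0 0 0;.03 0 0 0 0 0;.03 0 -.03 0 0 0;.03 0 -.05 0 0 0;.03 0 -.05 0 0 0;0 0 -.05 0 0 0;0 0 0 0 0 0;0 0 0 0 0 0;0 0 0 0 0 0'
cat > chk.py <<'E'
from h import *
for n in('wrist','side','top'):
    d=get_image(n); print(n); [tail(d,k) for k in('green','rose','blue')]
    if n=='wrist': continue
    h=cv2.cvtColor(d['pixels'],cv2.COLOR_BGR2HSV); m=cv2.inRange(h,(0,150,90),(9,255,255))|cv2.inRange(h,(170,150,90),(180,255,255))
    v,u=np.nonzero(m); P=np.array([onz(d,a,b,118)[:2] for a,b in zip(u.astype(float),v.astype(float))]); C=np.array([621.5,148.5] if n=='side' else [620.5,144.5])
    Q=P-C; r=np.linalg.norm(Q,axis=1); Q=Q[r<27]; a=Q.mean(0) if len(Q) else np.zeros(2); print('pointer n',len(Q),'deg',(np.degrees(np.arctan2(a[1],a[0]))+175.6)%360)
E
python3 chk.py; python3 go.py 480 -330 180 184.4
```

```text
time: 66.85
ee_pos: [417.1, 22.5, 193.2]
tcp_rot: [180.0, -0.1, -175.7]
force: [-0.6, 0.2, 0.2]
opening: -0.1
grasp_force: 0.0
wrist
green none
rose n 492 x [-66.1 -43.6] y [-112.4  -68.4]
blue none
side
green n 54 x [-77.6 -59.7] y [-12.7  27.4]
rose n 20 x [-64.8 -58. ] y [-110.5  -67.6]
blue n 7 x [-60.8 -58. ] y [ 25.7 107.9]
pointer n 14 deg 71.49218714182568
top
green n 84 x [-78.  -59.4] y [-18.9  23.6]
rose n 36 x [-65.1 -59.1] y [-115.1  -71.8]
blue n 12 x [-63.5 -58.2] y [ 6.1 19.5]
pointer n 17 deg 68.4171865056528
t 67.0 pos [417.3  22.9 193.5] rot [ 1.800e+02 -1.000e-01 -1.757e+02] j7 [55. 61.] F [ 0.3  0.3 -0.1] M [ 0.01  0.   -0.03] open 0.4 g 0.0
shift mm [ -35.9 -356.7   13.2] turn [ 0.  -0.1 -0.1]
```

Green has been knocked back about 14 mm (tail face at −78), which is the announced disturbance, so it needs another push. I go in front of the middle lane for a fresh look.

```bash
python3 -m jog '.002 -.045 .015 0 0 0;.002 -.045 .015 0 0 0;0 0 0 0 0 0;0 0 0 0 0 0;0 0 0 0 0 0;0 0 0 0 0 0;0 0 0 0 0 0;0 0 0 0 0 0;0 0 0 0 0 0;0 0 0 0 0 0' 0.0854
python3 chk.py; x=$(python3 -c "
from h import *
print(*ws(-125,2).round(1))"); echo $x; python3 go.py $x 14 184.4
```

```text
time: 68.25
ee_pos: [420.5, -67.4, 164.3]
tcp_rot: [-180.0, -0.0, -175.7]
force: [-0.7, -0.8, -0.5]
opening: 85.6
grasp_force: 0.0
wrist
green n 982 x [-79. -41.] y [-16.9  27.9]
rose n 617 x [-66.1 -42.5] y [-112.3  -67.7]
blue n 862 x [-65.4 -42.4] y [  7.6 111.3]
side
green n 53 x [-77.6 -59.7] y [-12.7  27.5]
rose n 21 x [-64.6 -58. ] y [-110.5  -66.5]
blue n 6 x [-60.6 -57.9] y [ 79.2 108.4]
pointer n 13 deg 70.65697319666721
top
green n 84 x [-78.  -59.4] y [-18.9  23.6]
rose n 24 x [-65.9 -52.5] y [-115.2  -85.7]
blue n 41 x [-63.4 -57.8] y [  6.2 107.1]
pointer n 17 deg 68.4171865056528
521.9 -57.7
t 68.4 pos [420.5 -67.4 164.3] rot [ 180.    -0.  -175.7] j7 [63.2 69. ] F [ 0.2 -0.4 -0.8] M [ 0.02 -0.02 -0.  ] open 85.4 g 0.0
shift mm [-101.9    2.1  150.3] turn [ 0.  -0.  -0.1]
```

Blue and rose are home (face edge about −65); green is at −79, y +5. I re-push green.

```bash
python3 -m jog '-.034 .0014 0 0 0 0;-.034 .0014 0 0 0 0;-.034 .0014 .02 0 0 0;0 0 .04 0 0 0;0 0 .04 0 0 0;0 0 .03 0 0 0;0 0 .012 0 0 0;0 0 .006 0 0 0;0 0 .002 0 0 0;0 0 0 0 0 0' 0 30
python3 -m jog '-.006 0 0 0 0 0;-.006 0 0 0 0 0;-.005 0 0 0 0 0;-.005 0 0 0 0 0;-.005 0 0 0 0 0;-.005 0 0 0 0 0;-.004 0 0 0 0 0;-.004 0 0 0 0 0;-.003 0 0 0 0 0;-.001 0 0 0 0 0'
python3 go.py 570.9 -53 12.5 184.4
python3 -m jog '-.001 0 0 0 0 0;-.001 0 0 0 0 0;-.001 0 0 0 0 0;-.001 0 0 0 0 0;-.001 0 0 0 0 0;0 0 0 0 0 0;0 0 0 0 0 0;0 0 0 0 0 0;0 0 0 0 0 0;0 0 0 0 0 0'
python3 go.py 570.9 -53 12.5 184.4
```

```text
time: 69.65
ee_pos: [522.4, -55.7, 15.0]
tcp_rot: [-180.0, 0.1, -175.7]
force: [0.4, -0.3, 0.1]
opening: 0.4
grasp_force: 0.0
time: 70.9
ee_pos: [565.8, -52.4, 14.2]
tcp_rot: [-180.0, -0.0, -175.7]
force: [-1.1, -0.8, 0.8]
opening: 0.3
grasp_force: 0.5
t 70.9 pos [565.8 -52.4  14.2] rot [-180.    -0.  -175.7] j7 [38.  55.6] F [-1.1 -0.8  0.8] M [-0.1   0.2  -0.02] open 0.3 g 0.5
shift mm [-5.1 -1.   1.7] turn [-0.  -0.  -0.1]
time: 72.15
ee_pos: [570.8, -51.9, 14.3]
tcp_rot: [180.0, 0.0, -175.7]
force: [-0.0, -0.0, 0.3]
opening: 0.4
grasp_force: 0.2
t 72.15 pos [570.8 -51.9  14.3] rot [ 180.     0.  -175.7] j7 [37.7 55.8] F [-0.  -0.   0.3] M [0.   0.04 0.03] open 0.4 g 0.2
shift mm [ 0.  -1.1  1.8] turn [ 0.   0.  -0.1]
```

```bash
python3 -m jog '-.0007 0 0 0 0 0;-.0007 0 0 0 0 0;-.0006 0 0 0 0 0;0 0 0 0 0 0;0 0 0 0 0 0;0 0 0 0 0 0;0 0 0 0 0 0;0 0 0 0 0 0;0 0 0 0 0 0;0 0 0 0 0 0'
python3 go.py 570.9 -53 12.5 184.4
python3 -m jog '.01 0 0 0 0 0;.02 0 0 0 0 0;.03 0 0 0 0 0;.03 0 -.02 0 0 0;.03 0 -.04 0 0 0;.03 0 -.05 0 0 0;0 0 -.04 0 0 0;0 0 0 0 0 0;0 0 0 0 0 0;0 0 0 0 0 0' 0.0854
python3 chk.py
```

```text
time: 73.4
ee_pos: [571.8, -51.9, 14.1]
tcp_rot: [-180.0, -0.1, -175.7]
force: [-4.9, -0.5, 3.5]
opening: 0.3
grasp_force: 3.0
t 73.4 pos [571.8 -51.9  14.1] rot [-1.800e+02 -1.000e-01 -1.757e+02] j7 [37.6 55.9] F [-4.9 -0.5  3.5] M [-0.19  1.09  0.02] open 0.3 g 3.0
shift mm [ 1.  -1.1  1.6] turn [-0.  -0.1 -0.1]
time: 74.65
ee_pos: [422.6, -62.9, 163.3]
tcp_rot: [180.0, -0.1, -175.7]
force: [-0.5, 0.3, -0.3]
opening: 85.5
grasp_force: 0.0
wrist
green n 661 x [-65.4 -41.2] y [-16.6  27.6]
rose n 627 x [-66.1 -42.4] y [-112.2  -67.9]
blue n 779 x [-65.  -41.2] y [  7.  111.5]
side
green n 17 x [-63.5 -58.1] y [-12.3  28.3]
rose n 20 x [-64.1 -58.5] y [-110.5  -68.7]
pointer n 13 deg 72.32932492565936
top
green n 30 x [-64.2 -58.5] y [-17.6  23. ]
rose n 31 x [-65.7 -52.7] y [-115.2  -81.5]
blue n 29 x [-63.  -58.4] y [ 65.  107.1]
pointer n 17 deg 68.4171865056528
```

All three are home. Now the grey switch: re-measure its ball, and the throw direction from its block.

```bash
python3 - <<'E'
from h import *
t=get_image('top')
q=lambda u,v:(320+(u+.5)/3.3-.5,150+(v+.5)/3.3-.5)
P=[onz(t,*q(*p),30)[:2] for p in((275,175),(335,178),(330,262),(270,256))]; print(np.round(P,1).tolist(),np.mean(P,0))
for a,b in((3,0),(2,1)): d=P[b]-P[a]; print('dir',np.degrees(np.arctan2(d[1],d[0])))
E
python3 go.py 445 -404 170 184.4
```

```text
[[556.2, -384.8], [555.1, -436.6], [482.8, -430.8], [486.6, -379.4]] [ 520.15847149 -407.90292451]
dir -4.423187129940498
dir -4.644876392278212
t 74.85 pos [422.9 -62.6 163.7] rot [ 179.9   -0.  -175.7] j7 [62.2 68.3] F [0.5 0.6 0.1] M [-0.03 -0.04  0.01] open 85.3 g 0.0
shift mm [   3.7 -342.1   -6.6] turn [ 0.1 -0.  -0.1]
```

```bash
python3 -m jog '.0005 -.049 0 0 0 0;.0005 -.049 0 0 0 0;.0005 -.049 0 0 0 0;.0005 -.049 0 0 0 0;.0005 -.049 0 0 0 0;.0005 -.049 0 0 0 0;.0005 -.049 0 0 0 0;0 0 0 0 0 0;0 0 0 0 0 0;0 0 0 0 0 0' 0 30
python3 go.py 445 -405 82 184.4
```

```text
time: 76.1
ee_pos: [445.6, -403.8, 164.3]
tcp_rot: [180.0, -0.0, -175.6]
force: [0.1, 0.6, 0.7]
opening: -0.0
grasp_force: 0.0
t 76.1 pos [ 445.6 -403.8  164.3] rot [ 180.    -0.  -175.6] j7 [ 79.8 100.5] F [0.1 0.6 0.7] M [-0.02  0.    0.03] open -0.0 g 0.0
shift mm [ 0.7 -1.1 82.3] turn [ 0. -0.  0.]
```

```bash
python3 -m jog '0 -.001 .03 0 0 0;0 0 .03 0 0 0;0 0 .015 0 0 0;0 0 .007 0 0 0;0 0 0 0 0 0;0 0 0 0 0 0;-.007 -.0011 0 0 0 0;-.007 -.0011 0 0 0 0;-.007 -.0011 0 0 0 0;-.007 -.0011 0 0 0 0'
python3 -m jog '-.007 -.0011 0 0 0 0;-.007 -.0011 0 0 0 0;-.007 -.0011 0 0 0 0;-.007 -.0011 0 0 0 0;-.007 -.0011 0 0 0 0;-.007 -.0011 0 0 0 0;-.007 -.0011 0 0 0 0;-.005 -.0008 0 0 0 0;0 0 0 0 0 0;0 0 0 0 0 0'
python3 go.py 541 -413 82 184.4
```

```text
time: 77.35
ee_pos: [474.0, -408.6, 82.3]
tcp_rot: [-180.0, -0.0, -175.7]
force: [-1.8, -0.6, 0.9]
opening: 0.1
grasp_force: 0.8
time: 78.6
ee_pos: [528.2, -413.0, 82.4]
tcp_rot: [-180.0, 0.0, -175.7]
force: [-0.7, -1.0, -0.4]
opening: 0.1
grasp_force: 0.0
t 78.6 pos [ 528.2 -413.    82.4] rot [-180.     0.  -175.7] j7 [68.7 95.6] F [-0.7 -1.  -0.4] M [ 0.   -0.01  0.07] open 0.1 g 0.0
shift mm [-12.8  -0.9   0.4] turn [-0.   0.  -0.1]
```

```bash
python3 -m jog '-.003 -.0004 0 0 0 0;-.003 -.0004 0 0 0 0;-.002 -.0003 0 0 0 0;-.002 -.0003 0 0 0 0;-.001 0 0 0 0 0;-.001 0 0 0 0 0;0 0 0 0 0 0;0 0 0 0 0 0;0 0 0 0 0 0;0 0 0 0 0 0'
python3 go.py 541 -413 82 184.4
python3 - <<'E'
from h import *
t=get_image('top');s=get_image('side')
for d in(t,s):
    h=cv2.cvtColor(d['pixels'],cv2.COLOR_BGR2HSV); m=cv2.inRange(h,(0,150,70),(9,255,255))|cv2.inRange(h,(172,150,70),(180,255,255))
    n,l,S,C=cv2.connectedComponentsWithStats(m)
    for i in range(1,n):
        P=onz(d,*C[i],92)
        if S[i,4]>8 and -480<P[1]<-250 and 440<P[0]<680: print(S[i,4],C[i].round(1),P.round(1))
print('expect off',proj(s,[486,-409,92]),'on',proj(s,[563,-415,92]))
E
```

```text
time: 79.85
ee_pos: [537.8, -413.7, 82.0]
tcp_rot: [180.0, -0.3, -175.8]
force: [-9.1, -0.0, 2.5]
opening: 0.2
grasp_force: 4.5
t 79.85 pos [ 537.8 -413.7   82. ] rot [ 180.    -0.3 -175.8] j7 [67.5 95.6] F [-9.1 -0.   2.5] M [0.28 2.02 0.03] open 0.2 g 4.5
shift mm [-3.2  0.5 -0. ] turn [ 0.  -0.3 -0.2]
67 [379.6 188.9] [ 579.1 -305.8   92. ]
11 [416.7 193.5] [ 569.6 -406.9   92. ]
39 [313.3 141.9] [ 562.8 -409.7   92. ]
45 [296.4 158.1] [ 579.6 -301.7   92. ]
expect off [335.13230244 147.50172827] on [313.77603753 141.12954214]
```

The lever is over and against its end: the ball is at x 563, as predicted for on. I retreat and do the last check.

```bash
python3 -m jog '.01 0 0 0 0 0;.03 0 0 0 0 0;.03 0 0 0 0 0;.03 0 -.03 0 0 0;0 0 -.05 0 0 0;0 0 -.03 0 0 0;0 0 0 0 0 0;0 0 0 0 0 0;0 0 0 0 0 0;0 0 0 0 0 0'
python3 chk.py; python3 - <<'E'
from h import *
s=get_image('side'); h=cv2.cvtColor(s['pixels'],cv2.COLOR_BGR2HSV); m=cv2.inRange(h,(0,150,70),(9,255,255))|cv2.inRange(h,(172,150,70),(180,255,255))
v,u=np.nonzero(m[130:152,302:346]); print('ball',onz(s,u.mean()+302,v.mean()+130,92))
print(observe()['force'])
E
```

```text
time: 81.2
ee_pos: [440.2, -420.7, 191.4]
tcp_rot: [179.9, -0.0, -175.7]
force: [-0.8, -0.2, -0.6]
opening: -0.1
grasp_force: 0.0
wrist
rose n 490 x [-67.1 -43.6] y [-113.1  -68.2]
blue none
side
green n 19 x [-63.5 -57.3] y [-12.2  28.3]
rose n 19 x [-64.4 -57.8] y [-110.5  -68.7]
pointer n 13 deg 70.65697319666721
top
green n 25 x [-63.8 -58.5] y [-17.8  23. ]
rose n 35 x [-65.1 -59.1] y [-115.1  -72.7]
blue n 27 x [-63.  -58.3] y [ 65.  107.2]
pointer n 17 deg 68.4171865056528
ball [ 560.65464766 -409.79431017   92.        ]
[0.11005284 0.26317935 0.87739684]
```

```bash
python3 -c "
from rig import job_done
print(job_done())"
```

```text
the job is handed in; nothing more can be done
None
```

I handed the job in at about 81 s. By my last measurements, the hood had touched down and been backed off three clicks, the green, rose and blue plaques were home against the back stop, and the grey lamp switch was on. I never went near the jar or bottle; the hand-in gave no verdict.

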